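# Close-pack hexagonal wooden blocks in a glue-up tray

### The job

Dry-fit the pack of hexagonal blocks in the glue-up tray before gluing: stand one of the two blocks from the bench at the left end of the long row along the far fence, and the other in the nearer row, in the pocket between the step at the right end and the first two blocks of the long row. Close up all four blocks flat on the tray floor, snug against the far fence, the right-end fence and the step, with flat faces touching and no gaps. Press gently, as the fences are only lightly pinned, leave the mallet, glue bottle and sanding block where they are, and let go of everything.

Things in the scene. Friction and masses are not known exactly. Their poses are not given: they have to be found in the camera images.
- tray: Shallow plywood glue-up tray screwed to the bench. Inside 175 mm (its x) by 230 mm (its y); floor top 9 mm above the bench; dark wooden fences 12 mm thick on all four sides, their tops 23 mm above the bench. Origin: centre of its underside; +x points to the far fence (away from the robot), +y to the left end, z up. In the tight pack the block axes (x) lie along tray x or 60 degrees from it.
- tray_corner (a point): Inside far right corner of the tray at floor level (tray x +87.5, y -115, z +9 mm), where the far fence meets the right-end fence. Tight long row along the far fence: block centres 34.6 mm from that fence (tray x 52.9), the first 30 mm from the right-end fence (tray y -85), then -25 and +35 mm. Corners point at the far fence, flats face the right end.
- step_face (a point): Middle of the upper edge of the step, a fixed plywood packing piece against the right-end fence: it stands 30 mm out from that fence (inside face at tray y -85 mm), reaches from the near fence to tray x +11 mm, its top 59 mm above the bench (this point: tray -38, -85, +59 mm). The tight nearer block, one flat on this face, has its centre at tray x +0.9, y -55 mm.
- row_end: Plain smooth-planed light-brown wooden hexagonal block, 60 mm across flats (69.3 mm corner to corner, sides 34.6 mm), 50 mm tall, about 85 g, standing on a hexagonal end. Origin: centre of its underside, z up, x to a corner, y to the middle of a flat. Already in the tray, loosely, at the right end of the long row: a few mm off the two fences and slightly turned.
- row_mid: Plain smooth-planed light-brown wooden hexagonal block, 60 mm across flats (69.3 mm corner to corner, sides 34.6 mm), 50 mm tall, about 85 g, standing on a hexagonal end. Origin: centre of its underside, z up, x to a corner, y to the middle of a flat. Already in the tray, loosely, next in the long row, to the left of row_end, a few mm off it and off the far fence.
- block_a: Plain smooth-planed light-brown wooden hexagonal block, 60 mm across flats (69.3 mm corner to corner, sides 34.6 mm), 50 mm tall, about 85 g, standing on a hexagonal end. Origin: centre of its underside, z up, x to a corner, y to the middle of a flat. Loose on the bench to the left of the tray.
- block_b: Plain smooth-planed light-brown wooden hexagonal block, 60 mm across flats (69.3 mm corner to corner, sides 34.6 mm), 50 mm tall, about 85 g, standing on a hexagonal end. Origin: centre of its underside, z up, x to a corner, y to the middle of a flat. Loose on the bench to the left of the tray. Identical to block_a and interchangeable with it.
- mallet: Bystander: wooden mallet lying on the bench to the right of the tray, about 290 mm long, head 60 x 130 x 75 mm, head towards its +x. Origin: underside below the middle.
- glue: Bystander: white closed glue bottle, 60 mm in diameter, 150 mm tall, standing. Origin: centre of its underside.
- sander: Bystander: cork sanding block, 110 x 65 x 36 mm. Origin: centre of its underside.
Not all that is in view belongs to the job. What is shaped like the block_a but red is not meant. Leave any blue look-alike of the row_end alone.

How it is judged:
By the outcome, as a careful person would: the job done as asked, in the order asked, and still so for the second after the job is handed in, with the robot touching nothing.
It also fails if it takes over 69 s, if anything falls off the work surface, if the arm or the gripper's body presses on something with over 40 N, if the wrist force passes 120 N, or if a joint passes its speed limit or range.

### The arm

A 7-joint arm with a two-finger parallel gripper is mounted at the origin on the work surface. World frame = base frame: x ahead of the robot, y to its left, z up, the work surface at z = 0. Lengths are in m, angles in degrees, forces in N, time in s.
With the tool pointing down it reaches from about 0.35 to 0.9 m from the base axis. Payload 19.9 kg.
Tool frame: the origin (TCP) lies at the very end of the fingers, on their centre line; the grasp point (between the pads) lies 19 mm behind it; z points along the fingers, y is the direction in which the jaws open and shut (so a half turn about z gives the same grasp; the last joint's range is limited). The gripper opens to 94 mm and grips with 3 to 60 N. Pads are 16 mm wide; open, the fingers measure 119 mm over their backs; the gripper's body (75 mm by 177 mm) begins 78 mm behind the grasp point.
Start: joints at [-2.378, 23.915, -0.59, 92.452, 0.269, 63.638, -3.037], TCP at [0.625, 0, 0.205] pointing down, gripper open.
Joint ranges: [-161.28, 161.28], [-22.2, 115.67], [-73.04, 71.86], [3.21, 147.25], [-68.34, 248.33], [10.77, 114.83], [-161.83, 161.83]. Speed limits (degrees/s): [108.29, 108.29, 136.94, 136.94, 172.46, 172.46, 172.46].

### API

Orientations are given as [roll, pitch, yaw] about the fixed x, y, z axes, in that order (R = Rz(yaw) Ry(pitch) Rx(roll)).
In Python, from bench import get_obs, camera, calibration, close_job gives the robot as it stands.
- The arm moves only by the shell command python3 -m jog 'ROWS' [FORCE]. ROWS is a JSON object of lists of equal length, an entry for each row: "xyz": the shift along the tool's x, y, z in cm, a list of three; "yaw": the turn about the tool's z in degrees; "fingers": the opening in per cent of the stroke, from 0 (shut) to 100 (fully open). In form: {"xyz": [[tx, ty, tz], ...], "yaw": [yaw, ...], "fingers": [fingers, ...]}. A call has 1 to 5 rows; each row shifts and turns the pose as measured when the row begins, along the tool's axes as they then stand; what a row does not reach is not made up. A row lasts 1/8 s, in which the tool goes at most 62.5 mm and 10.7 degrees, less where a joint would pass 70% of its speed; a pose out of reach is approached as far as the arm can. A call with a gripper value outside its range is refused whole. The fingers move at their own pace and stop on an object; FORCE is the grip in N (left out, the last holds). Time passes only in rows, so rows that do not move let the fingers close. It gives the time, the measured TCP pose, the force and the opening at its end, in the units of the state.
- get_obs(): the state, without advancing time (a new reading comes with each control period).
- camera(name): name is "scene" or "side" or "wrist"; returns (picture, depth): 384x512x3 uint8, blue, green, red; 384x512 float32, m along the optical axis (not along the pixel's ray), 0 where there is no reading.
- calibration(name): a dict with "fx", "fy", "cx", "cy" (pixels), "k1" (the pictures are not rectified: a ray, as slopes to the right and down, at radius r is drawn at 1 + k1 r^2 times it, then the intrinsics apply), "R" (3x3) and "t" (3): a world point X has camera coordinates R X + t; the wrist camera has in their place "hand_eye" (4x4, takes a point from camera to tool coordinates, whose origin is the TCP and whose axes are the flange's). Camera axes: x right, y down, z forward; pixel columns grow to the right and rows downward; lengths in m; the calibration is good to about 2 mm. A picture is of the moment at which its call begins: read the wrist's pose just before it. calibration takes no time and is no camera call.
- close_job(): hands the job in, once; it reports no verdict.
The state is a dict: "t": time; "joint_pos": joint angles; "dq": joint speeds; "joint_torque": joint torques, N m; "position": TCP position; "eef_rot": TCP orientation; "ft_force": force on the tool from outside, world axes, zero at the start; "wrist_torque": the same for the moment, N m; "gripper_width": finger opening in m.
Only numpy, scipy, OpenCV 4.12 (cv2) and the standard library are available. Lean on these libraries where they do the work, as an engineer would, in place of code of your own. Each camera call takes 0.05 s, during which the arm holds its last target.

## Working session

There is one attempt and no reset: what is moved stays moved. The work goes in short steps, Python scripts to look and compute and a shell command to move; the robot and the scene stay as the last step left them, time stands still between calls to the robot, and variables do not carry over. Pictures are saved under pics/ and viewed, and the job is handed in when it is done.

```bash
ls; mkdir -p pics
python3 - <<'E'
from bench import *
import cv2,numpy as np
o=get_obs();print(o)
for n in("scene","side"):
    p,d=camera(n);cv2.imwrite(f"pics/{n}0.png",p);np.savez(f"pics/{n}0.npz",p=p,d=d)
    print(n,calibration(n))
print(calibration("wrist"))
E
```

```text
pics
{'t': 0.0, 'joint_pos': array([-2.37651436, 23.94849563, -0.59095362, 92.48548653,  0.26903093,
       63.63908231, -3.03744526]), 'dq': array([-0.07094035, -0.078528  , -0.00931285,  0.00771812, -0.04743076,
       -0.174092  , -0.11538073]), 'joint_torque': array([ 3.52895018e-03, -8.51262331e+01,  6.40313700e-01, -4.25991547e+01,
       -4.87577857e-02,  1.87510403e-02,  1.73272206e-04]), 'position': array([ 6.24613849e-01, -1.90916554e-05,  2.04820548e-01]), 'eef_rot': array([-1.79928471e+02,  4.82934431e-03,  8.99989119e+01]), 'ft_force': array([-0.760429  ,  0.18508234,  0.64712332]), 'wrist_torque': array([ 0.00147002,  0.02161844, -0.04477404]), 'gripper_width': 0.09385629234814459}
scene {'fx': 382.9709219090305, 'fy': 382.9709219090305, 'cx': 252.96853124906363, 'cy': 186.76556215380478, 'k1': 0.03250210898994889, 'R': array([[ 0.3160675 ,  0.94873216,  0.00293552],
       [ 0.79718961, -0.26390141, -0.5429961 ],
       [-0.51438318,  0.17396359, -0.83973009]]), 't': array([-0.18330651, -0.44196131,  1.50002992])}
side {'fx': 375.83684436643074, 'fy': 375.83684436643074, 'cx': 253.42645737733312, 'cy': 193.40323962774153, 'k1': -0.023753558357859618, 'R': array([[-0.98034867, -0.1970222 , -0.00993696],
       [-0.14691588,  0.76278946, -0.62973642],
       [ 0.13165186, -0.61590137, -0.77674532]]), 't': array([0.61244835, 0.12524526, 1.08179213])}
{'fx': 310.76723548954294, 'fy': 310.76723548954294, 'cx': 260.6587736250234, 'cy': 189.81096145922157, 'k1': -0.07514909898085857, 'hand_eye': array([[-6.90776487e-04, -9.67521622e-01, -2.52787329e-01,
         7.27803336e-02],
       [ 9.99999727e-01, -6.02166066e-04, -4.27899649e-04,
         7.63650957e-04],
       [ 2.61782211e-04, -2.52787555e-01,  9.67521774e-01,
        -1.79445910e-01],
       [ 0.00000000e+00,  0.00000000e+00,  0.00000000e+00,
         1.00000000e+00]])}
```

View pics/scene0.png

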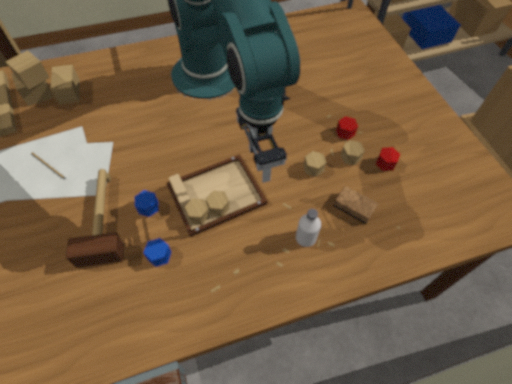

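View pics/side0.png

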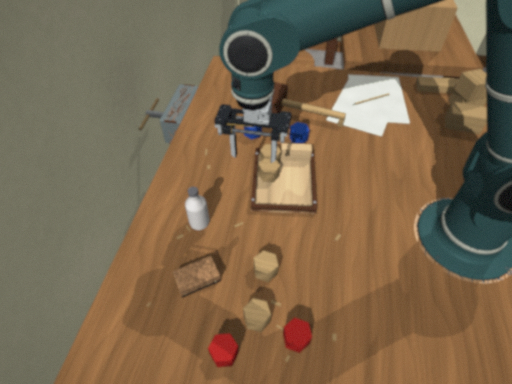

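```bash
cat > h.py <<'E'
from bench import *
import cv2,numpy as np
from scipy.spatial.transform import Rotation as Ro
def cloud(n,p,d,obs=None,c=None):
    c=c or calibration(n);K=np.array([[c['fx'],0,c['cx']],[0,c['fy'],c['cy']],[0,0,1]])
    v,u=np.mgrid[0:384,0:512]
    uv=np.stack([u,v],-1).reshape(-1,1,2).astype(np.float64)
    r=cv2.undistortPoints(uv,K,np.array([c['k1'],0,0,0.])).reshape(-1,2)
    z=d.reshape(-1).astype(float);P=np.c_[r*z[:,None],z]
    if n=='wrist':
        H=c['hand_eye'];P=P@H[:3,:3].T+H[:3,3]
        R=Ro.from_euler('xyz',obs['eef_rot'],degrees=True).as_matrix()
        P=P@R.T+obs['position']
    else: P=(P-c['t'])@c['R']
    P[z<=0]=np.nan
    return P.reshape(384,512,3)
def wshot(tag):
    o=get_obs();p,d=camera('wrist');cv2.imwrite(f'pics/{tag}.png',p);np.savez(f'pics/{tag}.npz',p=p,d=d,pos=o['position'],rot=o['eef_rot'])
    return o,p,cloud('wrist',p,d,o)
E
python3 - <<'E'
from h import *
for n in('scene','side'):
    f=np.load(f'pics/{n}0.npz');p,d=f['p'],f['d'];P=cloud(n,p,d)
    Z=P[...,2];bench=np.abs(Z)<.006
    print(n,'bench z',np.nanmedian(Z[bench]))
    hsv=cv2.cvtColor(p,cv2.COLOR_BGR2HSV)
    for lo,hi in((.040,.068),):
        m=((Z>lo)&(Z<hi)&(P[...,0]>.25)&(P[...,0]<1.0)&(abs(P[...,1])<.5)).astype(np.uint8)
        k,l,s,c=cv2.connectedComponentsWithStats(m)
        for i in range(1,k):
            if s[i,4]>40:
                q=P[l==i];print(s[i,4],c[i].round(),np.median(q,0).round(3),q.min(0).round(3),q.max(0).round(3),np.median(p[l==i],0))
E
```

```text
scene bench z 0.00019804741880778752
248 [348. 124.] [0.45  0.379 0.05 ] [0.414 0.351 0.04 ] [0.481 0.414 0.055] [ 24.  28. 147.]
277 [353. 149.] [0.551 0.351 0.05 ] [0.514 0.322 0.04 ] [0.582 0.383 0.055] [ 85. 126. 149.]
281 [389. 155.] [0.61  0.446 0.05 ] [0.573 0.417 0.04 ] [0.64  0.479 0.056] [ 26.  30. 150.]
284 [315. 160.] [0.554 0.216 0.05 ] [0.516 0.186 0.04 ] [0.584 0.25  0.056] [ 97. 142. 167.]
574 [ 99. 203.] [ 0.498 -0.446  0.048] [ 0.372 -0.478  0.04 ] [ 0.601 -0.417  0.055] [ 92. 132. 157.]
1100 [198. 200.] [ 0.596 -0.181  0.059] [ 0.475 -0.237  0.04 ] [ 0.641 -0.088  0.065] [100. 145. 169.]
347 [144. 200.] [ 0.53  -0.32   0.051] [ 0.495 -0.351  0.04 ] [ 0.561 -0.288  0.057] [112.  55.  24.]
94 [306. 236.] [0.796 0.082 0.054] [0.761 0.069 0.041] [0.803 0.117 0.068] [104.  106.  109.5]
218 [106. 253.] [ 0.671 -0.442  0.054] [ 0.623 -0.5    0.04 ] [ 0.681 -0.406  0.068] [20. 29. 44.]
439 [156. 249.] [ 0.696 -0.318  0.05 ] [ 0.663 -0.352  0.04 ] [ 0.726 -0.284  0.056] [158.  80.  35.]
side bench z 0.0005093754649846589
431 [307. 107.] [ 0.513 -0.442  0.049] [ 0.372 -0.5    0.04 ] [ 0.637 -0.403  0.068] [ 96. 139. 167.]
210 [299. 129.] [ 0.526 -0.315  0.05 ] [ 0.491 -0.351  0.04 ] [ 0.559 -0.288  0.055] [113.5  55.   28. ]
52 [252. 128.] [ 0.687 -0.294  0.047] [ 0.662 -0.304  0.04 ] [ 0.719 -0.284  0.055] [121.5  68.   41.5]
789 [280. 156.] [ 0.579 -0.18   0.059] [ 0.473 -0.239  0.04 ] [ 0.638 -0.086  0.065] [111. 156. 185.]
120 [198. 218.] [0.758 0.12  0.054] [0.741 0.084 0.041] [0.798 0.128 0.068] [167.5 171.  173. ]
444 [265. 263.] [0.548 0.219 0.05 ] [0.516 0.185 0.04 ] [0.58  0.249 0.055] [110. 158. 189.]
562 [257. 312.] [0.545 0.355 0.05 ] [0.512 0.322 0.04 ] [0.579 0.383 0.054] [ 94. 134. 161.]
606 [298. 332.] [0.443 0.384 0.051] [0.41  0.351 0.04 ] [0.476 0.413 0.056] [ 33.  35. 154.]
666 [223. 347.] [0.605 0.45  0.051] [0.573 0.415 0.04 ] [0.638 0.481 0.056] [ 36.  39. 157.]
```

```bash
python3 -m jog '{"xyz":[[-4.5,-3,-1.5],[-4.5,-3,-1.5],[0,0,0]],"yaw":[0,0,0],"fingers":[100,100,100]}' 30
python3 - <<'E'
from h import *
o,p,P=wshot('w1');print(o['position'],o['eef_rot'],o['t'])
E
```

```text
t: 0.48
position: [0.5624, -0.0922, 0.2344]
eef_rot: [-179.8, -0.0, 90.1]
ft_force: [1.0, -0.2, 1.1]
gripper_width: 0.0942
[ 0.56244731 -0.09219717  0.23440625] [-1.79802421e+02 -2.05063287e-03  9.00533920e+01] 0.475
```

View pics/w1.png

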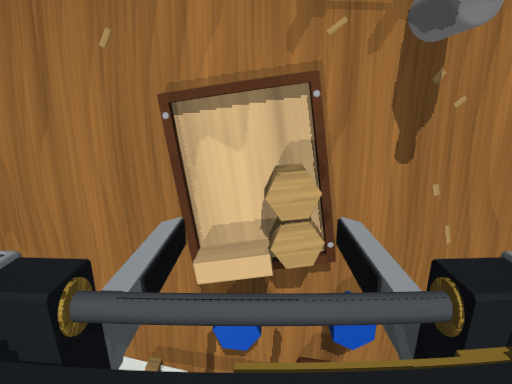

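```bash
cat >> h.py <<'E'
from scipy.optimize import minimize
def load(tag):
    f=np.load(f'pics/{tag}.npz');return f
def ortho(n,p,d,z,x0,x1,y0,y1,res=.0005,obs=None):
    """sample image on world plane z: returns X,Y,color,world z seen there"""
    c=calibration(n);K=np.array([[c['fx'],0,c['cx']],[0,c['fy'],c['cy']],[0,0,1]])
    Y,X=np.mgrid[y0:y1:res,x0:x1:res]
    W=np.c_[X.ravel(),Y.ravel(),np.full(X.size,z)]
    if n=='wrist':
        H=c['hand_eye'];R=Ro.from_euler('xyz',obs['eef_rot'],degrees=True).as_matrix()
        T=(W-obs['position'])@R; C=(T-H[:3,3])@H[:3,:3]
    else: C=W@c['R'].T+c['t']
    uv=cv2.projectPoints(C,np.zeros(3),np.zeros(3),K,np.array([c['k1'],0,0,0.]))[0].reshape(X.shape+(2,)).astype(np.float32)
    P=cloud(n,p,d,obs)[...,2].astype(np.float32)
    return X,Y,cv2.remap(p,uv[...,0],uv[...,1],cv2.INTER_LINEAR),cv2.remap(P,uv[...,0],uv[...,1],cv2.INTER_NEAREST)
def hexin(X,Y,x,y,a,r=.03):
    m=np.full(X.shape,-1.)
    for k in range(6):
        t=np.radians(a+30+60*k);m=np.maximum(m,(X-x)*np.cos(t)+(Y-y)*np.sin(t)-r)
    return 1/(1+np.exp(m/.0004))
def fithex(X,Y,mask,init):
    init=np.array(init,float)
    def cost(v):
        u=np.zeros(X.shape)
        for i in range(0,len(v),3): u=np.maximum(u,hexin(X,Y,v[i]/1e3,v[i+1]/1e3,v[i+2]))
        return -np.minimum(u,mask).sum()/np.maximum(u,mask).sum()
    best=None
    s=np.vstack([np.zeros(len(init))]+[np.eye(len(init))[i]*6 for i in range(len(init))])
    for off in (0,20,40):
        v0=init.copy();v0[2::3]+=off
        r=minimize(cost,v0,method='Nelder-Mead',options=dict(initial_simplex=v0+s,maxiter=500,xatol=.05,fatol=1e-5))
        if best is None or r.fun<best.fun:best=r
    v=best.x.reshape(-1,3).copy();v[:,2]=(v[:,2]+30)%60-30
    return v.round(2),best.fun
E
python3 - <<'E'
from h import *
f=load('w1');o=dict(position=f['pos'],eef_rot=f['rot']);p,d=f['p'],f['d']
X,Y,C,Z=ortho('wrist',p,d,.023,.42,.70,-.27,.05,.001,o)
cv2.imwrite('pics/o1.png',cv2.resize(C[::-1],None,fx=2,fy=2))
hsv=cv2.cvtColor(C,cv2.COLOR_BGR2HSV)
dark=((C.max(2)<100)&(abs(Z-.023)<.006))
valid=(Z<.031)
cv2.imwrite('pics/o1m.png',cv2.resize((dark*255+(~valid)*100).astype(np.uint8)[::-1],None,fx=2,fy=2))
sg=lambda q:1/(1+np.exp(q/.0007))
def model(v):
    a=np.radians(v[2]);x=(X-v[0]/1e3);y=(Y-v[1]/1e3);u=x*np.cos(a)+y*np.sin(a);w=-x*np.sin(a)+y*np.cos(a)
    out=np.maximum(abs(u)-.0995,abs(w)-.127);inn=np.maximum(abs(u)-.0875,abs(w)-.115)
    return sg(out)*(1-sg(inn))
def cost(v):
    u=model(v);return -(np.minimum(u,dark)*valid).sum()/(np.maximum(u,dark)*valid).sum()
for a0 in(5,10):
  r=minimize(cost,[555,-105,a0],method='Nelder-Mead',options=dict(initial_simplex=[[555,-105,a0],[565,-105,a0],[555,-95,a0],[555,-105,a0+4]]))
  print(r.x,r.fun)
X,Y,C,Z=ortho('wrist',p,d,.059,.52,.68,-.25,-.05,.0005,o)
cv2.imwrite('pics/o2.png',np.hstack([cv2.resize(C[::-1],None,fx=1.2,fy=1.2),cv2.cvtColor(cv2.resize(((abs(Z-.059)<.004)*255).astype(np.uint8)[::-1],None,fx=1.2,fy=1.2),cv2.COLOR_GRAY2BGR)]))
E
```

```text
[ 550.94400517 -112.36349529    7.90110687] -0.7844832966975969
[ 550.94396571 -112.36339054    7.90108897] -0.7844832967015828
```

View pics/o1m.png

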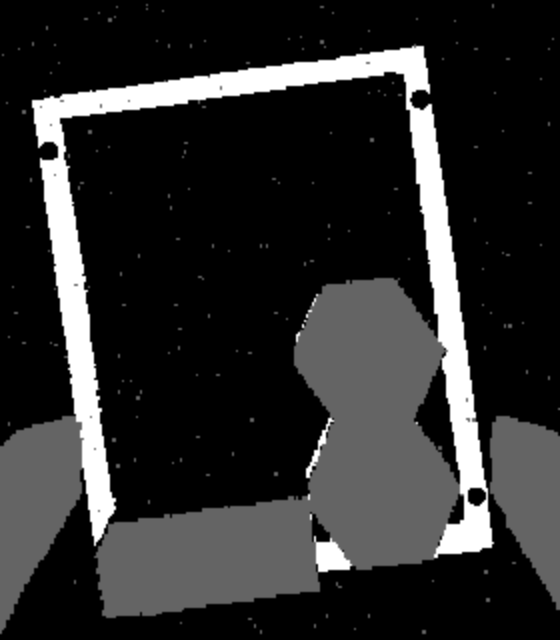

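View pics/o2.png

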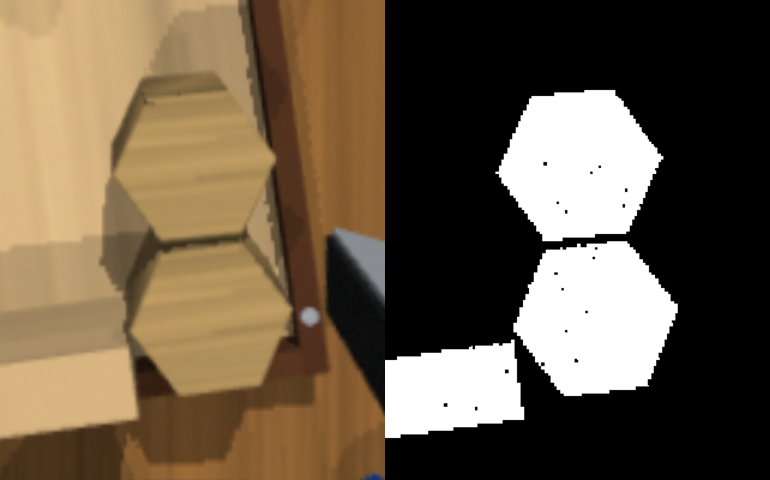

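```bash
cat >> h.py <<'E'
TR=np.array([550.9,-112.4]);TA=7.9
def t2w(x,y):
    a=np.radians(TA);return TR+np.array([x*np.cos(a)-y*np.sin(a),x*np.sin(a)+y*np.cos(a)])
def w2t(x,y):
    a=np.radians(TA);d=np.array([x,y])-TR;return np.array([d[0]*np.cos(a)+d[1]*np.sin(a),-d[0]*np.sin(a)+d[1]*np.cos(a)])
def stepmask(X,Y,pad=.006):
    a=np.radians(TA);dx=X-TR[0]/1e3;dy=Y-TR[1]/1e3;u=dx*np.cos(a)+dy*np.sin(a);w=-dx*np.sin(a)+dy*np.cos(a)
    return (u<.011+pad)&(w<-.085+pad)
E
python3 - <<'E'
from h import *
f=load('w1');o=dict(position=f['pos'],eef_rot=f['rot']);p,d=f['p'],f['d']
X,Y,C,Z=ortho('wrist',p,d,.059,.52,.68,-.25,-.05,.001,o)
m=(abs(Z-.059)<.004)&~stepmask(X,Y,.002)
v,s=fithex(X,Y,m,[610,-185,8,603,-120,8]);print(v,s)
for r in v: print(w2t(r[0],r[1]),r[2]-TA)
X,Y,C,Z=ortho('wrist',p,d,.059,.42,.60,-.25,-.05,.001,o)
m=(abs(Z-.059)<.004)
q=np.c_[X[m],Y[m]]*1e3
t=np.array([w2t(*k) for k in q]);print('step',np.percentile(t,[1,50,99],axis=0))
for c in [(52.9,-85),(52.9,-25),(52.9,35),(.9,-55)]: print(c,t2w(*c).round(1))
E
python3 -m jog '{"xyz":[[6,0,0],[6,0,0],[6,0,0],[6,0,0],[6,0,0]],"yaw":[0,0,0,0,0],"fingers":[100,100,100,100,100]}'
python3 -m jog '{"xyz":[[4,0,0],[0,0,0]],"yaw":[0,0],"fingers":[100,100]}'
python3 - <<'E'
from h import *
o,p,P=wshot('w2');print(o['position'],o['eef_rot'],o['t'])
E
```

```text
[[ 607.52 -183.06    7.64]
 [ 600.68 -118.91    5.98]] -0.9459980372249915
[ 46.37081419 -77.77150887] -0.2600000000000007
[ 48.41279709 -13.29020611] -1.92
step [[ -85.51193135 -114.50494995]
 [   2.10608221  -88.20168719]
 [  47.45024224   14.37766518]]
(52.9, -85) [ 615.  -189.3]
(52.9, -25) [ 606.7 -129.9]
(52.9, 35) [598.5 -70.5]
(0.9, -55) [ 559.4 -166.8]
t: 1.15
position: [0.5622, 0.2181, 0.2317]
eef_rot: [-179.6, -0.0, 90.0]
ft_force: [0.7, -0.6, 0.1]
gripper_width: 0.0939
t: 1.4
position: [0.5594, 0.2671, 0.23]
eef_rot: [-179.4, -0.2, 90.6]
ft_force: [0.1, -0.6, -0.3]
gripper_width: 0.0942
[0.55943642 0.26712344 0.2299664 ] [-1.79447842e+02 -1.50711770e-01  9.05641426e+01] 1.4
```

View pics/w2.png

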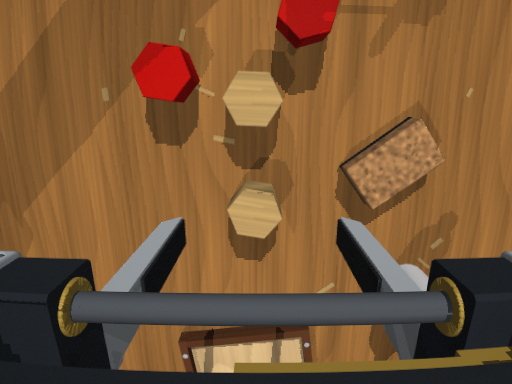

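Run:
```python
from h import *
f=load('w2');o=dict(position=f['pos'],eef_rot=f['rot']);p,d=f['p'],f['d']
for c in((550,218),(548,353)):
    X,Y,C,Z=ortho('wrist',p,d,.05,c[0]/1e3-.045,c[0]/1e3+.045,c[1]/1e3-.045,c[1]/1e3+.045,.0007,o)
    m=(abs(Z-.05)<.004)&(cv2.cvtColor(C,cv2.COLOR_BGR2HSV)[...,1]<160)
    print(m.sum()*.49, fithex(X,Y,m,[c[0],c[1],0]))
```

```text
3125.71 (array([[550.83, 216.86,  -9.16]]), np.float64(-0.9496010974689185))
3129.14 (array([[547.74, 351.09,  -2.34]]), np.float64(-0.9530657841800593))
```

```bash
cat >> h.py <<'E'
def go(x,y,z,phi):
    o=get_obs();e=o['eef_rot'];R=Ro.from_euler('xyz',e,degrees=True).as_matrix()
    s=R.T@(np.array([x,y,z])-o['position'])*100
    print('t',round(o['t'],2),'pos',o['position'].round(4),'rot',e.round(2),'F',o['ft_force'].round(1),'w',round(o['gripper_width'],4))
    print('shift cm',s.round(2),'yaw',round((e[2]-phi+180)%360-180,1))
E
python3 -m jog '{"xyz":[[0,0,0]],"yaw":[0],"fingers":[100]}'
python3 -c "
from h import *
go(.5508,.2169,.12,110.84)"
```

```text
t: 1.58
position: [0.56, 0.2645, 0.2296]
eef_rot: [-179.4, -0.1, 90.4]
ft_force: [1.1, 0.0, 0.2]
gripper_width: 0.0943
t 1.57 pos [0.56   0.2645 0.2296] rot [-1.7943e+02 -7.0000e-02  9.0420e+01] F [1.1 0.  0.2] w 0.0943
shift cm [-4.77 -0.84 10.96] yaw -20.4
```

```bash
python3 -m jog '{"xyz":[[-4.7,-0.9,3],[0,0,4],[0,0,1],[0,0,0]],"yaw":[-10.2,-10.2,0,0],"fingers":[100,100,100,100]}'
python3 -c "
from h import *
go(.5508,.2169,.07,110.84)"
```

```text
t: 2.08
position: [0.5518, 0.2129, 0.1491]
eef_rot: [-179.6, -0.2, 110.7]
ft_force: [0.1, 0.7, 0.4]
gripper_width: 0.094
t 2.08 pos [0.5518 0.2129 0.1491] rot [-179.6    -0.21  110.74] F [0.1 0.7 0.4] w 0.094
shift cm [0.38 0.1  7.91] yaw -0.1
```

```bash
python3 -m jog '{"xyz":[[0.4,0.1,4],[0,0,0]],"yaw":[0,0],"fingers":[100,100]}'
python3 - <<'E'
from h import *
o,p,P=wshot('w3')
f=load('w3');d=f['d']
X,Y,C,Z=ortho('wrist',p,d,.05,.505,.595,.172,.262,.0005,o)
m=(abs(Z-.05)<.004)
v,s=fithex(X,Y,m,[550.8,217,-9]);print(v,s,m.sum()*.25)
go(v[0,0]/1e3,v[0,1]/1e3,.02,120+v[0,2])
E
```

```text
t: 2.33
position: [0.5528, 0.2177, 0.1116]
eef_rot: [-179.8, -0.2, 110.4]
ft_force: [0.6, 0.1, -0.8]
gripper_width: 0.094
[[550.72 216.37  -9.17]] -0.9570053686624831 3115.5
t 2.38 pos [0.5542 0.2181 0.1137] rot [179.99  -0.2  110.37] F [-0.1  0.3  1.4] w 0.094
shift cm [-0.08 -0.39  9.37] yaw -0.5
```

View pics/w3.png

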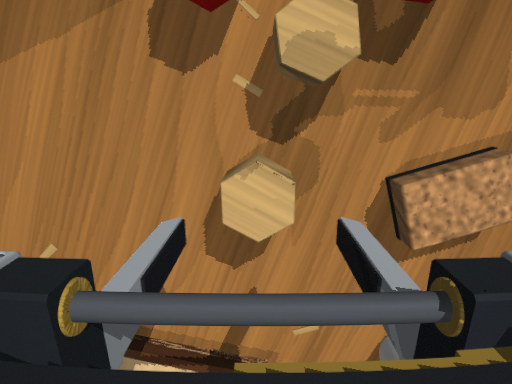

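```bash
python3 -m jog '{"xyz":[[-0.1,-0.4,4],[0,0,3.5],[0,0,0]],"yaw":[-0.5,0,0],"fingers":[100,100,100]}'
python3 -c "
from h import *
go(.5507,.2164,.02,110.83)"
```

```text
t: 2.75
position: [0.5555, 0.2177, 0.0448]
eef_rot: [179.4, -0.2, 110.6]
ft_force: [-0.5, -0.8, 0.5]
gripper_width: 0.094
t 2.75 pos [0.5555 0.2177 0.0448] rot [179.43  -0.18 110.64] F [-0.5 -0.8  0.5] w 0.094
shift cm [ 0.03 -0.52  2.48] yaw -0.2
```

```bash
python3 -m jog '{"xyz":[[0,-0.5,1.2],[0,-0.1,1.2],[0,0,0],[0,0,0]],"yaw":[-0.2,0,0,0],"fingers":[100,100,60,60]}' 25
python3 -m jog '{"xyz":[[0,0,0],[0,0,0],[0,0,0]],"yaw":[0,0,0],"fingers":[50,50,50]}' 25
python3 -c "
from h import *
go(.5507,.2164,.02,110.83)"
```

```text
t: 3.25
position: [0.5526, 0.2167, 0.0246]
eef_rot: [179.1, -0.2, 110.8]
ft_force: [-0.1, -0.9, 0.2]
gripper_width: 0.0775
t: 3.62
position: [0.5529, 0.2168, 0.0252]
eef_rot: [179.0, -0.2, 110.8]
ft_force: [-0.0, -0.6, -2.0]
gripper_width: 0.0599
t 3.62 pos [0.5529 0.2168 0.0252] rot [ 1.7903e+02 -1.7000e-01  1.1078e+02] F [-0.  -0.6 -2. ] w 0.0599
shift cm [ 0.04 -0.23  0.52] yaw -0.1
```

```bash
python3 -m jog '{"xyz":[[0,0,-3],[0,0,-4],[0,0,-2.5],[0,0,0]],"yaw":[0,0,-8.5,-8.5],"fingers":[50,50,50,50]}' 25
python3 -c "
from h import *
q=t2w(46,54)/1e3;print(q)
go(q[0],q[1],.115,127.9)"
```

```text
t: 4.12
position: [0.551, 0.216, 0.1228]
eef_rot: [179.1, 0.1, 128.2]
ft_force: [-0.6, 0.7, -1.7]
gripper_width: 0.06
[ 0.58904143 -0.05259004]
t 4.12 pos [0.551  0.216  0.1228] rot [1.7911e+02 1.3000e-01 1.2822e+02] F [-0.6  0.7 -1.7] w 0.06
shift cm [-23.45 -13.63   0.61] yaw 0.3
```

```bash
python3 -m jog '{"xyz":[[-3.9,-2.3,0],[-4.9,-2.8,0],[-4.9,-2.8,0],[-4.9,-2.8,0],[-4.4,-2.5,0]],"yaw":[0.3,0,0,0,0],"fingers":[50,50,50,50,50]}' 25
python3 -m jog '{"xyz":[[0,0,0]],"yaw":[0],"fingers":[50]}' 25
python3 -c "
from h import *
q=t2w(46,54)/1e3;print(q)
go(q[0],q[1],.045,127.9)"
```

```text
t: 4.75
position: [0.5902, -0.0494, 0.1218]
eef_rot: [179.0, 0.1, 128.5]
ft_force: [0.5, 0.5, -0.6]
gripper_width: 0.06
t: 4.88
position: [0.5902, -0.0541, 0.1216]
eef_rot: [179.0, 0.1, 128.2]
ft_force: [-0.3, 0.5, -1.0]
gripper_width: 0.06
[ 0.58904143 -0.05259004]
t 4.88 pos [ 0.5902 -0.0541  0.1216] rot [1.7902e+02 1.5000e-01 1.2815e+02] F [-0.3  0.5 -1. ] w 0.06
shift cm [ 0.21 -0.13  7.66] yaw 0.3
```

```bash
python3 -m jog '{"xyz":[[0.2,-0.1,3.5],[0,0,3],[0,0,0.5],[0,0,0]],"yaw":[0.3,0,0,0],"fingers":[50,50,50,50]}' 25
python3 -c "
from h import *
q=t2w(46,54)/1e3;print(q)
go(q[0],q[1],.035,127.9)"
```

```text
t: 5.38
position: [0.5899, -0.0505, 0.0513]
eef_rot: [178.9, 0.2, 127.9]
ft_force: [0.9, 0.1, -0.5]
gripper_width: 0.0599
[ 0.58904143 -0.05259004]
t 5.38 pos [ 0.5899 -0.0505  0.0513] rot [1.789e+02 1.600e-01 1.279e+02] F [ 0.9  0.1 -0.5] w 0.0599
shift cm [-0.11 -0.23  1.62] yaw 0.0
```

```bash
python3 -m jog '{"xyz":[[-0.1,-0.2,0.8],[0,0,0.4],[0,0,0.2],[0,0,0]],"yaw":[0,0,0,0],"fingers":[50,50,50,50]}' 25
```

```text
t: 5.88
position: [0.5904, -0.0522, 0.0387]
eef_rot: [178.8, 0.3, 127.9]
ft_force: [0.5, -0.6, -0.0]
gripper_width: 0.0598
```

```bash
python3 -m jog '{"xyz":[[0,0,0.25],[0,0,0.15],[0,0,0]],"yaw":[0,0,0],"fingers":[50,50,50]}' 25
python3 -m jog '{"xyz":[[0,0,0.1],[0,0,0]],"yaw":[0,0],"fingers":[50,50]}' 25
```

```text
t: 6.25
position: [0.5905, -0.0522, 0.0346]
eef_rot: [178.8, 0.3, 127.9]
ft_force: [-0.7, -0.8, -2.0]
gripper_width: 0.0598
t: 6.5
position: [0.591, -0.0523, 0.0344]
eef_rot: [178.7, 0.3, 127.9]
ft_force: [0.0, 0.4, 0.4]
gripper_width: 0.0597
```

```bash
python3 -m jog '{"xyz":[[0,0,0],[0,0,0],[0,0,0],[0,0,-3],[0,0,-5]],"yaw":[0,0,0,0,0],"fingers":[75,80,80,80,100]}' 25
python3 -m jog '{"xyz":[[0,0,-5],[0,0,-3],[0,0,0]],"yaw":[0,0,0],"fingers":[100,100,100]}' 25
python3 - <<'E'
from h import *
o,p,P=wshot('w4');go(.5475,.3509,.13,117.7)
f=load('w4')
X,Y,C,Z=ortho('wrist',p,f['d'],.059,.52,.68,-.25,.0,.001,o)
m=(abs(Z-.059)<.004)&~stepmask(X,Y,.002)
v,s=fithex(X,Y,m,[607.5,-183,8,600.7,-119,6,590,-52.5,8]);print(v,s)
for r in v: print(w2t(r[0],r[1]),r[2]-TA)
E
```

```text
t: 7.12
position: [0.5873, -0.0528, 0.1127]
eef_rot: [179.0, 0.1, 127.9]
ft_force: [0.8, 0.9, 0.7]
gripper_width: 0.0822
t: 7.5
position: [0.5872, -0.0537, 0.1988]
eef_rot: [178.8, 0.3, 127.9]
ft_force: [-0.4, 0.3, 0.3]
gripper_width: 0.094
t 7.55 pos [ 0.5866 -0.0537  0.1974] rot [178.84   0.22 127.93] F [ 1.  -0.  -0.7] w 0.0939
shift cm [34.34 21.64  7.05] yaw 10.2
[[ 606.58 -182.29    6.98]
 [ 600.27 -119.11    5.15]
 [ 590.62  -52.16    8.08]] -0.9292670249487641
[ 45.54556759 -76.87961871] -0.9199999999999999
[ 47.9791993  -13.43195574] -2.75
[47.62269533 54.2089927 ] 0.17999999999999972
```

View pics/w4.png

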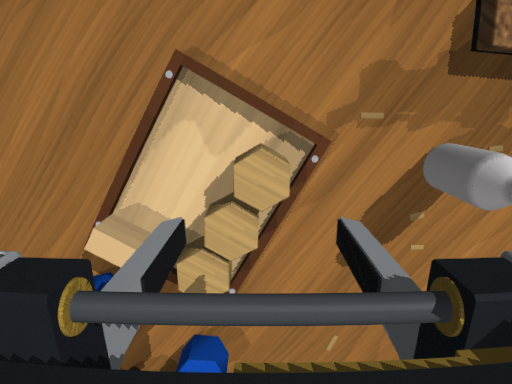

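```bash
python3 -m jog '{"xyz":[[0,0,2],[0,0,2],[0,0,2],[0,0,0]],"yaw":[10,10,10,0],"fingers":[0,0,0,0]}' 25
python3 -c "
from h import *
q=t2w(47,99)/1e3;print(q)
go(q[0],q[1],.075,97.9)"
```

```text
t: 8.05
position: [0.5855, -0.0531, 0.1315]
eef_rot: [179.2, -0.4, 97.1]
ft_force: [-0.6, -0.4, 0.1]
gripper_width: 0.0574
[ 0.58384693 -0.00787967]
t 8.05 pos [ 0.5855 -0.0531  0.1315] rot [179.22  -0.45  97.13] F [-0.6 -0.4  0.1] w 0.0574
shift cm [4.46 0.32 5.69] yaw -0.8
```

```bash
python3 -m jog '{"xyz":[[4.4,0.3,0],[0,0,2],[0,0,2],[0,0,0]],"yaw":[-0.8,0,0,0],"fingers":[0,0,0,0]}' 25
python3 -c "
from h import *
q=t2w(47,99)/1e3
go(q[0],q[1],.034,97.9)"
```

```text
t: 8.55
position: [0.5837, -0.0071, 0.0918]
eef_rot: [179.2, -0.4, 99.1]
ft_force: [0.1, 0.4, 1.0]
gripper_width: 0.0177
t 8.55 pos [ 0.5837 -0.0071  0.0918] rot [179.22  -0.43  99.07] F [0.1 0.4 1. ] w 0.0177
shift cm [-0.12 -0.07  5.78] yaw 1.2
```

```bash
python3 -m jog '{"xyz":[[0,0,2.8],[-0.1,-0.1,2.8],[0,0,0]],"yaw":[1.2,0,0],"fingers":[0,0,0]}' 25
python3 -c "
from h import *
q=t2w(47,93)/1e3
go(q[0],q[1],.034,97.9)"
```

```text
t: 8.93
position: [0.5853, -0.0083, 0.0379]
eef_rot: [179.0, -0.4, 98.2]
ft_force: [0.3, -0.6, -0.2]
gripper_width: 0.0003
t 8.93 pos [ 0.5853 -0.0083  0.0379] rot [179.04  -0.42  98.25] F [ 0.3 -0.6 -0.2] w 0.0003
shift cm [-0.54 -0.15  0.38] yaw 0.3
```

```bash
python3 -m jog '{"xyz":[[-0.5,-0.15,0.3],[-0.4,0,0],[-0.4,0,0],[-0.4,0,0],[-0.4,0,0]],"yaw":[0.3,0,0,0,0],"fingers":[0,0,0,0,0]}' 25
python3 -c "
from h import *
o=get_obs();print(w2t(*(o['position'][:2]*1e3)))
q=t2w(47,74)/1e3
go(q[0],q[1],.034,97.9)"
```

```text
t: 9.55
position: [0.5891, -0.0308, 0.0388]
eef_rot: [178.8, -0.4, 98.0]
ft_force: [-0.0, 0.0, -0.8]
gripper_width: 0.0004
[49.03280525 75.59890824]
t 9.55 pos [ 0.5891 -0.0308  0.0388] rot [178.77  -0.39  98.04] F [-0.   0.  -0.8] w 0.0004
shift cm [-0.16 -0.21  0.48] yaw 0.1
```

```bash
for i in 1; do python3 -m jog '{"xyz":[[-0.15,-0.2,0.4],[0,0,0]],"yaw":[0,0],"fingers":[0,0]}' 25; done
python3 - <<'E'
from h import *
o,p,P=wshot('w5');print(w2t(*(o['position'][:2]*1e3)),o['position'])
f=load('w5')
X,Y,C,Z=ortho('wrist',p,f['d'],.059,.52,.68,-.25,.0,.001,o)
m=(abs(Z-.059)<.004)
cv2.imwrite('pics/o5.png',np.hstack([cv2.resize(C[::-1],None,fx=2,fy=2),cv2.cvtColor(cv2.resize((m*255).astype(np.uint8)[::-1],None,fx=2,fy=2),cv2.COLOR_GRAY2BGR)]))
E
```

```text
t: 9.8
position: [0.5878, -0.031, 0.0351]
eef_rot: [178.7, -0.5, 98.1]
ft_force: [0.5, 1.6, 0.5]
gripper_width: 0.0007
[47.77796141 75.53872553] [ 0.58784214 -0.03101136  0.03513041]
```

View pics/o5.png

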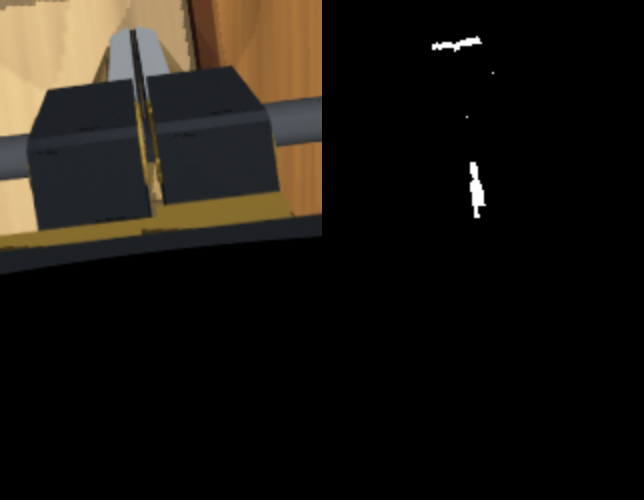

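```bash
python3 -m jog '{"xyz":[[-0.15,0,0],[0,0,0]],"yaw":[0,0],"fingers":[0,0]}' 25;python3 -m jog '{"xyz":[[-0.15,0,0],[0,0,0]],"yaw":[0,0],"fingers":[0,0]}' 25
python3 -c "
from h import *
o=get_obs();print(w2t(*(o['position'][:2]*1e3)))"
```

```text
t: 10.1
position: [0.5879, -0.031, 0.0352]
eef_rot: [178.7, -0.6, 98.2]
ft_force: [0.2, -0.1, 0.0]
gripper_width: 0.0007
t: 10.35
position: [0.5879, -0.0309, 0.0352]
eef_rot: [178.7, -0.7, 98.3]
ft_force: [-1.0, 1.7, -0.4]
gripper_width: 0.0008
[47.82573792 75.61625944]
```

```bash
python3 -m jog '{"xyz":[[-0.3,0,0]],"yaw":[0],"fingers":[0]}' 25;python3 -m jog '{"xyz":[[-0.4,0,0]],"yaw":[0],"fingers":[0]}' 25
python3 - <<'E'
from h import *
o=get_obs();print(w2t(*(o['position'][:2]*1e3)))
for n in('scene','side'):
    p,d=camera(n);np.savez(f'pics/{n}6.npz',p=p,d=d)
    X,Y,C,Z=ortho(n,p,d,.059,.50,.68,-.25,.03,.001)
    m=(abs(Z-.059)<.005)
    cv2.imwrite(f'pics/o6{n}.png',np.hstack([cv2.resize(C[::-1],None,fx=2,fy=2),cv2.cvtColor(cv2.resize((m*255).astype(np.uint8)[::-1],None,fx=2,fy=2),cv2.COLOR_GRAY2BGR)]))
E
```

```text
t: 10.48
position: [0.588, -0.0313, 0.0352]
eef_rot: [178.8, -0.8, 98.3]
ft_force: [-4.0, 25.5, 8.1]
gripper_width: 0.0004
t: 10.6
position: [0.5881, -0.0312, 0.0352]
eef_rot: [178.8, -1.1, 98.5]
ft_force: [-7.4, 27.5, 8.1]
gripper_width: 0.0004
[48.03670711 75.28503188]
```

View pics/o6scene.png

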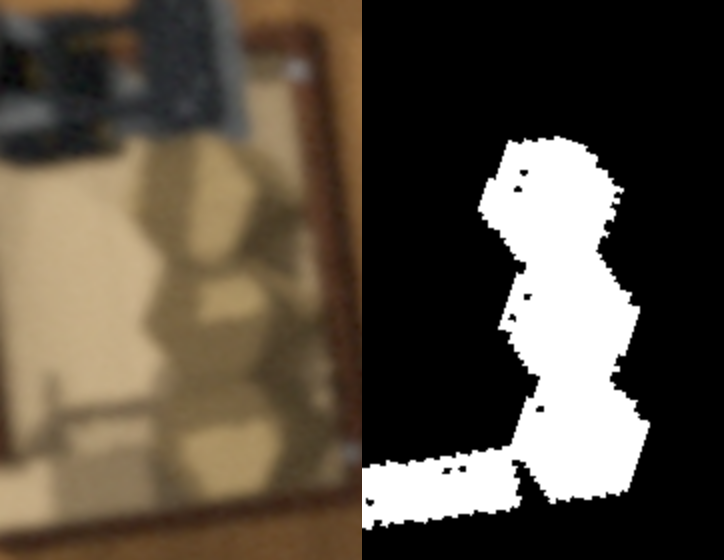

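View pics/o6side.png

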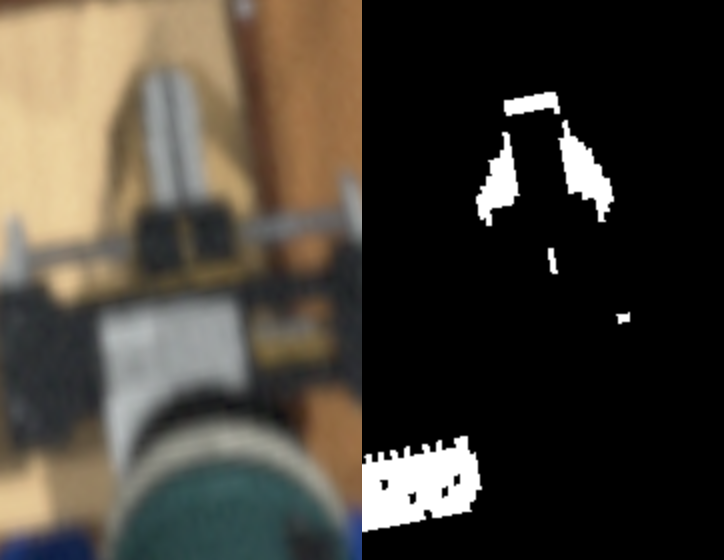

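```bash
python3 -m jog '{"xyz":[[0.8,0,0],[0.3,0,0],[0,0,-4],[0,0,-5],[0,0,-5]],"yaw":[0,0,0,0,0],"fingers":[0,0,0,100,100]}' 25
python3 -m jog '{"xyz":[[0,-3,-4],[0,0,0],[0,0,0]],"yaw":[5,5,0],"fingers":[100,100,100]}' 25
python3 - <<'E'
from h import *
o,p,P=wshot('w7');go(.5475,.3509,.13,117.7)
f=load('w7')
X,Y,C,Z=ortho('wrist',p,f['d'],.059,.52,.68,-.25,.0,.001,o)
m=(abs(Z-.059)<.004)&~stepmask(X,Y,.002)
v,s=fithex(X,Y,m,[610,-187,8,602,-126,8,595,-68,8]);print(v,s)
for r in v: print(w2t(r[0],r[1]),r[2]-TA)
E
```

```text
t: 11.32
position: [0.5822, -0.0255, 0.1757]
eef_rot: [179.2, -1.0, 98.4]
ft_force: [0.9, -0.3, -0.3]
gripper_width: 0.0171
t: 11.7
position: [0.553, -0.0332, 0.221]
eef_rot: [178.9, -1.0, 88.0]
ft_force: [0.3, 0.6, -0.2]
gripper_width: 0.0467
t 11.75 pos [ 0.5531 -0.0333  0.221 ] rot [178.92  -1.04  88.09] F [ 0.  -0.5  0.6] w 0.0509
shift cm [38.21 -2.02  9.76] yaw -29.6
[[ 594.4  -149.98   -2.53]
 [ 592.44 -142.43  -13.1 ]
 [ 593.44  -69.65    8.33]] -0.6683330495508949
[ 37.92199561 -43.20218338] -10.43
[ 37.01830339 -35.45444562] -21.0
[48.01202691 36.49738857] 0.4299999999999997
```

View pics/w7.png

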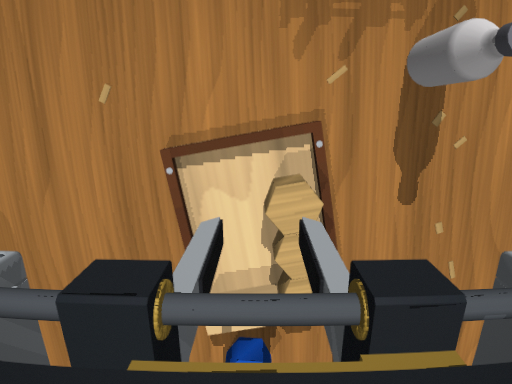

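```bash
cat >> h.py <<'E'
def plan(x,y,z,phi,n,rest=0):
    o=get_obs();dp=(np.array([x,y,z])-o['position'])*100/n;f=o['eef_rot'][2];dy=(f-phi+180)%360-180
    for i in range(n):
        a=np.radians(f-dy/n*i);print([round(dp[0]*np.cos(a)+dp[1]*np.sin(a),1),round(dp[0]*np.sin(a)-dp[1]*np.cos(a),1),round(-dp[2],1)],round(dy/n,1))
E
python3 -c "
from h import *
plan(.5477,.3511,.13,-2.3,9)"
```

```text
[np.float64(4.3), np.float64(-0.2), np.float64(1.0)] 10.0
[np.float64(4.2), np.float64(-0.9), np.float64(1.0)] 10.0
[np.float64(3.9), np.float64(-1.7), np.float64(1.0)] 10.0
[np.float64(3.6), np.float64(-2.3), np.float64(1.0)] 10.0
[np.float64(3.1), np.float64(-2.9), np.float64(1.0)] 10.0
[np.float64(2.6), np.float64(-3.4), np.float64(1.0)] 10.0
[np.float64(1.9), np.float64(-3.8), np.float64(1.0)] 10.0
[np.float64(1.2), np.float64(-4.1), np.float64(1.0)] 10.0
[np.float64(0.5), np.float64(-4.2), np.float64(1.0)] 10.0
```

```bash
python3 -m jog '{"xyz":[[4.3,-0.2,1],[4.2,-0.9,1],[3.9,-1.7,1],[3.6,-2.3,1],[3.1,-2.9,1]],"yaw":[10,10,10,10,10],"fingers":[100,100,100,100,100]}' 25
python3 -m jog '{"xyz":[[2.6,-3.4,1],[1.9,-3.8,1],[1.2,-4.1,1],[0.5,-4.2,1],[0,0,0]],"yaw":[10,10,10,10,0],"fingers":[100,100,100,100,100]}' 25
python3 - <<'E'
from h import *
o,p,P=wshot('w8');f=load('w8')
X,Y,C,Z=ortho('wrist',p,f['d'],.05,.503,.593,.306,.396,.0005,o)
m=(abs(Z-.05)<.004)
v,s=fithex(X,Y,m,[547.7,351,-2]);print(v,s,m.sum()*.25)
go(v[0,0]/1e3,v[0,1]/1e3,.024,v[0,2])
E
```

```text
t: 12.38
position: [0.5529, 0.1821, 0.1705]
eef_rot: [-179.9, -1.3, 36.8]
ft_force: [0.4, -0.4, -0.0]
gripper_width: 0.0935
t: 13.0
position: [0.5523, 0.3607, 0.1258]
eef_rot: [-179.4, -0.6, -3.9]
ft_force: [-0.3, 0.2, 0.2]
gripper_width: 0.0942
[[548.76 351.47  -2.61]] -0.9576137384411081 3118.25
t 13.05 pos [0.5531 0.3585 0.1262] rot [-179.41   -0.66   -3.84] F [-0.6 -0.4 -0.3] w 0.0942
shift cm [-0.51  0.84 10.21] yaw -1.2
```

View pics/w8.png

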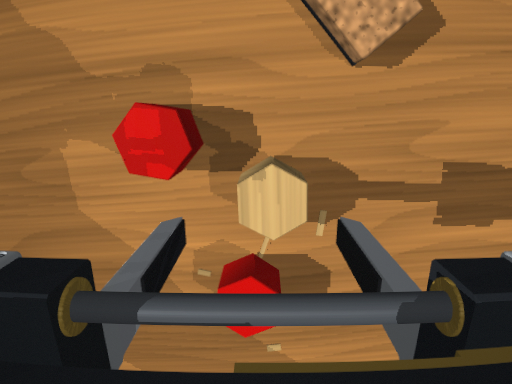

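```bash
python3 -m jog '{"xyz":[[-0.5,0.8,3],[0,0,3],[0,0,0]],"yaw":[-1.2,0,0],"fingers":[100,100,100]}' 25
python3 -c "
from h import *
go(.5488,.3515,.025,-2.6)"
```

```text
t: 13.42
position: [0.5498, 0.3475, 0.0644]
eef_rot: [-179.5, -0.7, -2.3]
ft_force: [-0.4, 0.2, -0.3]
gripper_width: 0.094
t 13.43 pos [0.5498 0.3475 0.0644] rot [-179.53   -0.7    -2.33] F [-0.4  0.2 -0.3] w 0.094
shift cm [-0.17 -0.36  3.95] yaw 0.3
```

```bash
python3 -m jog '{"xyz":[[-0.2,-0.4,2],[0,0,1.9],[0,0,0],[0,0,0]],"yaw":[0.2,0,0,0],"fingers":[100,100,80,60]}' 25
python3 -m jog '{"xyz":[[0,0,0],[0,0,0],[0,0,0]],"yaw":[0,0,0],"fingers":[50,50,50]}' 25
python3 -c "
from h import *
go(.5488,.3515,.025,-2.6)"
```

```text
t: 13.92
position: [0.5502, 0.3514, 0.0255]
eef_rot: [-179.5, -0.8, -2.5]
ft_force: [-0.3, 0.1, 1.4]
gripper_width: 0.0773
t: 14.3
position: [0.5507, 0.3518, 0.0268]
eef_rot: [-179.4, -0.9, -2.5]
ft_force: [-0.1, 0.2, -0.6]
gripper_width: 0.0598
t 14.3 pos [0.5507 0.3518 0.0268] rot [-179.41   -0.9    -2.49] F [-0.1  0.2 -0.6] w 0.0598
shift cm [-0.19  0.04  0.17] yaw 0.1
```

```bash
python3 -m jog '{"xyz":[[0,0,-3],[0,0,-4],[0,0,-3],[0,0,0]],"yaw":[0,0,-5.2,-5.2],"fingers":[50,50,50,50]}' 25
python3 -c "
from h import *
q=t2w(-25,-33)/1e3;print(q)
go(q[0],q[1],.12,7.9)"
```

```text
t: 14.8
position: [0.5488, 0.3508, 0.1301]
eef_rot: [-179.6, -1.0, 8.2]
ft_force: [-0.1, 0.1, -1.0]
gripper_width: 0.0597
[ 0.53067293 -0.14852293]
t 14.8 pos [0.5488 0.3508 0.1301] rot [-179.62   -0.98    8.18] F [-0.1  0.1 -1. ] w 0.0597
shift cm [-8.92 49.17  0.53] yaw 0.3
```

```bash
python3 -m jog '{"xyz":[[-0.8,4.5,0],[-1,5.5,0],[-1,5.5,0],[-1,5.5,0],[-1,5.5,0]],"yaw":[0,0,0,0,0],"fingers":[50,50,50,50,50]}' 25
python3 -m jog '{"xyz":[[-1,5.5,0],[-1,5.5,0],[-1,5.5,0],[-0.8,4.5,0],[0,0,0]],"yaw":[0,0,0,0,0],"fingers":[50,50,50,50,50]}' 25
python3 -c "
from h import *
q=t2w(-25,-33)/1e3
go(q[0],q[1],.06,7.9)"
```

```text
t: 15.42
position: [0.5392, 0.0787, 0.1283]
eef_rot: [-179.5, -1.1, 8.7]
ft_force: [0.4, 0.1, -0.8]
gripper_width: 0.0596
t: 16.05
position: [0.5318, -0.1462, 0.1271]
eef_rot: [-179.6, -1.3, 8.3]
ft_force: [0.4, 0.1, -0.6]
gripper_width: 0.0597
t 16.05 pos [ 0.5318 -0.1462  0.1271] rot [-179.59   -1.3     8.33] F [ 0.4  0.1 -0.6] w 0.0597
shift cm [-0.3   0.26  6.71] yaw 0.4
```

```bash
python3 -m jog '{"xyz":[[-0.3,0.3,3],[0,0,0]],"yaw":[0.4,0],"fingers":[50,50]}' 25
python3 - <<'E'
from h import *
o,p,P=wshot('w9');f=load('w9')
q=t2w(-25,-33)/1e3
go(q[0],q[1],.04,7.9)
X,Y,C,Z=ortho('wrist',p,f['d'],.059,.52,.68,-.25,.0,.001,o)
m=(abs(Z-.059)<.004)&~stepmask(X,Y,.002)&(((X-.599)*np.cos(.138)+(Y+.07)*np.sin(.138))>-.05)
v,s=fithex(X,Y,m,[610,-187,8,602,-126,8,595,-68,8]);print(v,s)
for r in v: print(w2t(r[0],r[1]),r[2]-TA)
E
```

```text
t: 16.3
position: [0.5303, -0.1484, 0.0971]
eef_rot: [-179.6, -1.4, 7.9]
ft_force: [-0.1, -0.7, 0.4]
gripper_width: 0.0597
t 16.35 pos [ 0.5315 -0.1483  0.0985] rot [-179.6    -1.48    7.98] F [-0.4 -0.  -0.2] w 0.0599
shift cm [-0.23  0.05  5.85] yaw 0.1
[[ 609.24 -189.66    8.08]
 [ 603.49 -130.31    8.21]
 [ 594.02  -71.58    7.81]] -0.9620683176703804
[ 47.16735646 -84.54527595] 0.17999999999999972
[ 49.62926085 -24.96823316] 0.3100000000000005
[48.32125442 34.50598746] -0.09000000000000075
```

View pics/w9.png

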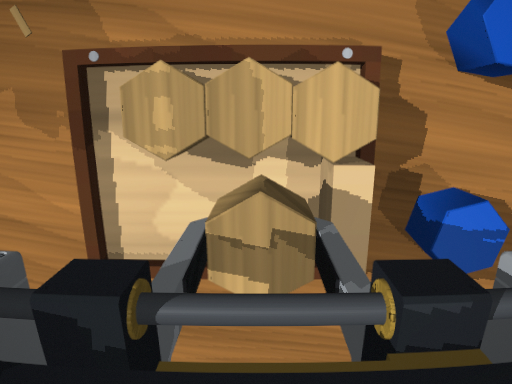

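```bash
python3 -m jog '{"xyz":[[-0.2,0,3],[0,0,2],[0,0,0]],"yaw":[0.1,0,0],"fingers":[50,50,50]}' 25
python3 -c "
from h import *
q=t2w(-25,-33)/1e3
go(q[0],q[1],.036,7.9)"
```

```text
t: 16.73
position: [0.5339, -0.1457, 0.0515]
eef_rot: [-179.6, -1.8, 8.1]
ft_force: [-0.5, 0.7, 0.3]
gripper_width: 0.0597
t 16.73 pos [ 0.5339 -0.1457  0.0515] rot [-179.63   -1.78    8.11] F [-0.5  0.7  0.3] w 0.0597
shift cm [-0.41  0.25  1.53] yaw 0.2
```

```bash
python3 -m jog '{"xyz":[[-0.4,0.2,0.8],[0,0,0.4],[0,0,0]],"yaw":[0.2,0,0],"fingers":[50,50,50]}' 25
python3 -m jog '{"xyz":[[0,0,0.3],[0,0,0]],"yaw":[0,0],"fingers":[50,50]}' 25
python3 -c "
from h import *
q=t2w(-25,-33)/1e3
go(q[0],q[1],.036,7.9)"
```

```text
t: 17.1
position: [0.532, -0.1479, 0.0414]
eef_rot: [-179.7, -2.0, 7.9]
ft_force: [-0.4, 0.0, -1.2]
gripper_width: 0.0595
t: 17.35
position: [0.5324, -0.1479, 0.0387]
eef_rot: [-179.7, -2.0, 7.9]
ft_force: [0.4, 0.7, -0.7]
gripper_width: 0.06
t 17.35 pos [ 0.5324 -0.1479  0.0387] rot [-179.69   -2.      7.95] F [ 0.4  0.7 -0.7] w 0.06
shift cm [-0.19  0.04  0.27] yaw 0.0
```

```bash
python3 -m jog '{"xyz":[[0,0,0.2],[0,0,0.1],[0,0,0]],"yaw":[0,0,0],"fingers":[50,50,50]}' 25
python3 -m jog '{"xyz":[[0,0,0],[0,0,0],[0,0,0],[0,0,-3],[0,0,-5]],"yaw":[0,0,0,0,0],"fingers":[72,75,75,75,75]}' 25
python3 -m jog '{"xyz":[[0,0,-3],[0,0,0]],"yaw":[0,0],"fingers":[100,100]}' 25
python3 - <<'E'
from h import *
o,p,P=wshot('w10');f=load('w10')
X,Y,C,Z=ortho('wrist',p,f['d'],.059,.47,.68,-.25,.0,.001,o)
m=(abs(Z-.059)<.004)&~stepmask(X,Y,.002)
v,s=fithex(X,Y,m,[610,-187,8,602,-126,8,595,-68,8,530,-148,8]);print(v,s)
for r in v: print(w2t(r[0],r[1]),r[2]-TA)
go(*(v[3,:2]/1e3),.12,-22.1)
E
```

```text
t: 17.73
position: [0.5327, -0.1479, 0.0358]
eef_rot: [-179.7, -2.0, 8.0]
ft_force: [-0.5, 0.2, 1.7]
gripper_width: 0.0599
t: 18.35
position: [0.5279, -0.1483, 0.1144]
eef_rot: [-179.6, -1.7, 7.9]
ft_force: [0.2, -0.1, 0.0]
gripper_width: 0.0703
t: 18.6
position: [0.5285, -0.149, 0.1486]
eef_rot: [-179.7, -2.0, 7.9]
ft_force: [0.7, -0.3, 0.2]
gripper_width: 0.087
[[ 609.27 -189.52    7.2 ]
 [ 603.6  -129.98    8.14]
 [ 594.1   -71.29    7.82]
 [ 530.8  -148.52    8.3 ]] -0.9607388692170734
[ 47.21631398 -84.41072796] -0.7000000000000002
[ 49.78357359 -24.65648394] 0.2400000000000002
[48.4403541  34.78223964] -0.08000000000000007
[-24.87373721 -33.01456644] 0.40000000000000036
t 18.65 pos [ 0.5279 -0.1488  0.1473] rot [-179.64   -1.88    7.95] F [-0.8  0.3 -0.4] w 0.0911
shift cm [0.2  0.03 2.74] yaw 30.0
```

View pics/w10.png

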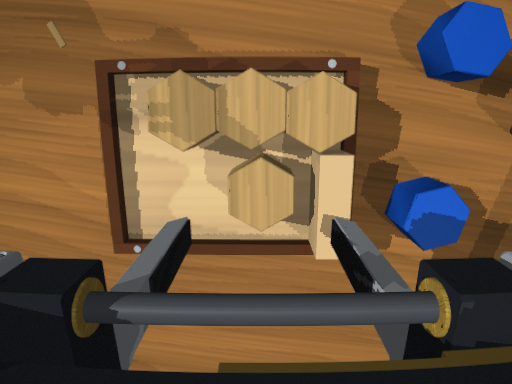

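```bash
python3 -c "
from h import *
q=t2w(-25,19)/1e3
go(q[0],q[1],.08,7.9)"
python3 -m jog '{"xyz":[[0,0,0],[0.3,-5.2,0],[0,0,0]],"yaw":[0,0,0],"fingers":[0,0,0]}' 25
python3 -c "
from h import *
q=t2w(-25,19)/1e3
go(q[0],q[1],.034,7.9)"
```

```text
t 18.65 pos [ 0.5279 -0.1488  0.1473] rot [-179.64   -1.88    7.95] F [-0.8  0.3 -0.4] w 0.0911
shift cm [ 0.06 -5.15  6.77] yaw 0.0
t: 19.02
position: [0.5222, -0.0955, 0.1446]
eef_rot: [-179.6, -1.6, 7.9]
ft_force: [-0.2, -1.6, 0.6]
gripper_width: 0.0675
t 19.02 pos [ 0.5222 -0.0955  0.1446] rot [-179.58   -1.63    7.91] F [-0.2 -1.6  0.6] w 0.0675
shift cm [-0.21  0.25 11.05] yaw 0.0
```

```bash
python3 -m jog '{"xyz":[[-0.2,0.2,3],[0,0,2.5],[0,0,2],[0,0,2],[0,0,0]],"yaw":[0,0,0,0,0],"fingers":[0,0,0,0,0]}' 25
python3 -c "
from h import *
o=get_obs();print(w2t(*(o['position'][:2]*1e3)))
q=t2w(-25,10)/1e3
go(q[0],q[1],.034,7.9)"
```

```text
t: 19.65
position: [0.5219, -0.0982, 0.0436]
eef_rot: [-179.6, -1.4, 7.9]
ft_force: [0.3, -0.1, 0.2]
gripper_width: 0.0173
[-26.76713283  18.01714123]
t 19.65 pos [ 0.5219 -0.0982  0.0436] rot [-179.56   -1.4     7.89] F [ 0.3 -0.1  0.2] w 0.0173
shift cm [0.15 0.81 0.96] yaw -0.0
```

```bash
python3 -m jog '{"xyz":[[0.1,0,0.8],[0,0,0],[0,0.5,0],[0,0.5,0],[0,0.5,0]],"yaw":[0,0,0,0,0],"fingers":[0,0,0,0,0]}' 25
python3 -c "
from h import *
o=get_obs();print(w2t(*(o['position'][:2]*1e3)))
q=t2w(-25,-7.5)/1e3
go(q[0],q[1],.034,7.9)"
```

```text
t: 20.27
position: [0.5258, -0.1146, 0.0361]
eef_rot: [-179.6, -1.5, 7.9]
ft_force: [-0.1, 0.4, -1.4]
gripper_width: 0.0008
[-25.17997082   1.25682438]
t 20.27 pos [ 0.5258 -0.1146  0.0361] rot [-179.6    -1.46    7.87] F [-0.1  0.4 -1.4] w 0.0008
shift cm [0.01 0.88 0.21] yaw -0.0
```

Continue, then back off, rise a little and look.

```bash
python3 -m jog '{"xyz":[[0,0.4,0],[0,0.4,0],[0,0,0],[0,-0.8,0],[0,0,0]],"yaw":[0,0,0,0,0],"fingers":[0,0,0,0,0]}' 25
python3 - <<'E'
from h import *
o,p,P=wshot('w11');f=load('w11')
X,Y,C,Z=ortho('wrist',p,f['d'],.059,.47,.68,-.25,.0,.001,o)
m=(abs(Z-.059)<.004)&~stepmask(X,Y,.002)
cv2.imwrite('pics/o11.png',np.hstack([p[:,:],cv2.cvtColor(cv2.resize((m*255).astype(np.uint8)[::-1],(260,384)),cv2.COLOR_GRAY2BGR)]))
print(w2t(*(o['position'][:2]*1e3)))
go(*(t2w(-2,7)/1e3),.08,-22.1)
E
```

```text
t: 20.9
position: [0.5258, -0.1149, 0.0363]
eef_rot: [-179.6, -1.5, 7.8]
ft_force: [0.7, -0.1, 0.5]
gripper_width: 0.0005
[-25.17355966   0.99655267]
t 20.95 pos [ 0.5259 -0.1153  0.0363] rot [-179.6    -1.48    7.83] F [-0.1 -0.  -0.2] w 0.0001
shift cm [ 2.43 -0.67 -4.31] yaw 29.9
```

View pics/o11.png

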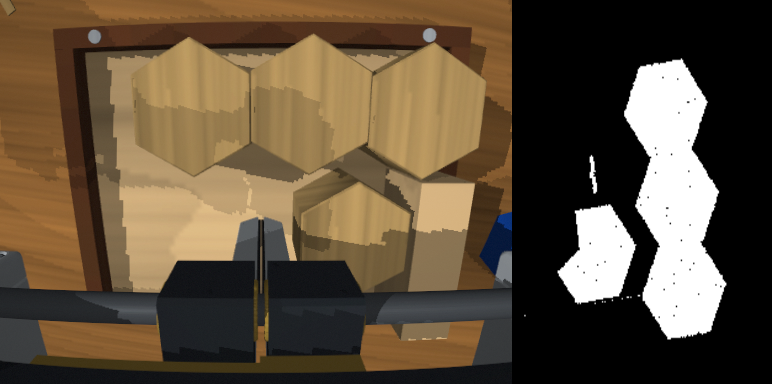

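```bash
python3 -m jog '{"xyz":[[0,0,-4],[0,0,0],[0,0,0],[0,0,0],[0,0,0]],"yaw":[0,10,10,10,0],"fingers":[0,0,0,0,0]}' 25
python3 -c "
from h import *
go(*(t2w(7,0)/1e3),.064,-22.1)"
```

```text
t: 21.58
position: [0.5249, -0.1153, 0.0778]
eef_rot: [-178.9, -1.1, -22.9]
ft_force: [0.1, 0.2, -1.0]
gripper_width: 0.0003
t 21.57 pos [ 0.5249 -0.1153  0.0778] rot [-178.89   -1.08  -22.92] F [ 0.1  0.2 -1. ] w 0.0003
shift cm [ 2.86 -1.61  1.46] yaw -0.8
```

```bash
python3 -m jog '{"xyz":[[2.8,-1.6,0],[0,0,0]],"yaw":[-0.8,0],"fingers":[0,0]}' 25
python3 -c "
from h import *
go(*(t2w(6.5,0)/1e3),.034,-22.1)"
```

```text
t: 21.82
position: [0.5577, -0.1111, 0.0787]
eef_rot: [-178.9, -1.1, -21.5]
ft_force: [0.4, 0.8, -0.7]
gripper_width: 0.0004
t 21.82 pos [ 0.5577 -0.1111  0.0787] rot [-178.92   -1.11  -21.54] F [ 0.4  0.8 -0.7] w 0.0004
shift cm [-0.11  0.14  4.47] yaw 0.6
```

```bash
python3 -m jog '{"xyz":[[-0.2,0.1,2.2],[0,0,2],[0,0,0]],"yaw":[0.6,0,0],"fingers":[0,0,0]}' 25
python3 - <<'E'
from h import *
go(*(t2w(14.3,-4.2)/1e3),.034,-22.1)
o,p,P=wshot('w12');f=load('w12');print(w2t(*(o['position'][:2]*1e3)))
X,Y,C,Z=ortho('wrist',p,f['d'],.059,.47,.68,-.25,.0,.0005,o)
cv2.imwrite('pics/o12.png',np.hstack([p,cv2.resize(C[::-1],(320,384))]))
E
```

```text
t: 22.2
position: [0.5552, -0.1112, 0.0356]
eef_rot: [-178.9, -1.1, -21.6]
ft_force: [0.3, -0.6, 0.4]
gripper_width: 0.0006
t 22.2 pos [ 0.5552 -0.1112  0.0356] rot [-178.93   -1.07  -21.58] F [ 0.3 -0.6  0.4] w 0.0006
shift cm [ 1.09 -0.07  0.19] yaw 0.5
[4.40230253 0.56135881]
```

View pics/o12.png

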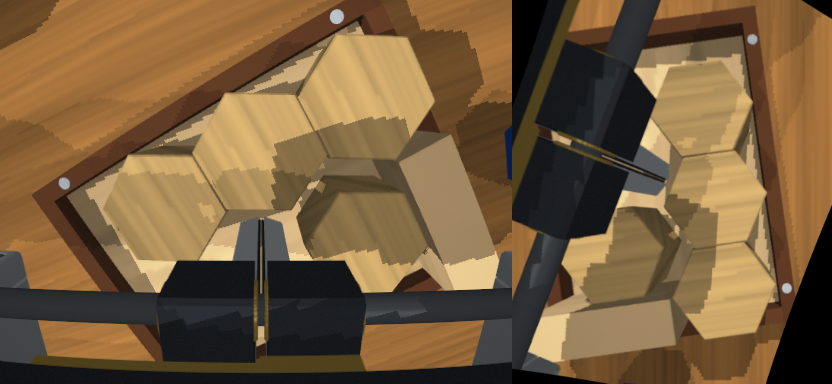

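```bash
python3 -m jog '{"xyz":[[0.5,0,0],[0.4,0,0]],"yaw":[0.5,0],"fingers":[0,0]}' 25
python3 -m jog '{"xyz":[[0.2,0,0]],"yaw":[0],"fingers":[0]}' 25
python3 -m jog '{"xyz":[[0.2,0,0]],"yaw":[0],"fingers":[0]}' 25
python3 -m jog '{"xyz":[[0.2,0,0]],"yaw":[0],"fingers":[0]}' 25
python3 - <<'E'
from h import *
o=get_obs();print(w2t(*(o['position'][:2]*1e3)),w2t(*(o['position'][:2]*1e3))+41*np.array([.866,-.5]))
E
```

```text
t: 22.5
position: [0.5649, -0.1152, 0.0383]
eef_rot: [-178.9, -1.2, -22.1]
ft_force: [-0.6, 0.4, 0.4]
gripper_width: 0.0002
t: 22.62
position: [0.5671, -0.1159, 0.0387]
eef_rot: [-178.9, -1.2, -22.0]
ft_force: [-1.9, 1.7, -0.6]
gripper_width: 0.0002
t: 22.75
position: [0.569, -0.1163, 0.0388]
eef_rot: [-178.8, -1.2, -22.0]
ft_force: [-2.4, 2.6, 0.8]
gripper_width: 0.0008
t: 22.88
position: [0.5693, -0.1163, 0.0385]
eef_rot: [-178.8, -1.0, -22.0]
ft_force: [-16.9, 7.4, 11.5]
gripper_width: 0.0005
[17.72577864 -6.37556712] [ 53.23177864 -26.87556712]
```

```bash
python3 -m jog '{"xyz":[[-0.8,0,0],[-0.4,0,0],[0,0,-4],[0,0,0]],"yaw":[0,0,0,0],"fingers":[0,0,0,0]}' 25
python3 -c "
from h import *
go(*(t2w(5,59)/1e3),.07,-22.1)"
```

```text
t: 23.38
position: [0.557, -0.1125, 0.0794]
eef_rot: [-178.9, -1.1, -22.0]
ft_force: [0.3, -0.1, -0.7]
gripper_width: 0.0008
t 23.38 pos [ 0.557  -0.1125  0.0794] rot [-178.87   -1.06  -22.  ] F [ 0.3 -0.1 -0.7] w 0.0008
shift cm [-3.09 -5.13  0.99] yaw 0.1
```

```bash
python3 -m jog '{"xyz":[[-1.6,-2.6,0],[-1.5,-2.5,0],[0,0,2],[0,0,2],[0,0,0]],"yaw":[0,0,0,0,0],"fingers":[0,0,0,0,0]}' 25
python3 -c "
from h import *
o=get_obs();print(w2t(*(o['position'][:2]*1e3)))
go(*(t2w(12.9,55.3)/1e3),.036,-22.1)"
```

```text
t: 24.0
position: [0.5478, -0.0513, 0.0376]
eef_rot: [-178.9, -1.1, -22.0]
ft_force: [0.0, -0.2, 0.5]
gripper_width: 0.0005
[ 5.28752889 60.9571259 ]
t 24.0 pos [ 0.5478 -0.0513  0.0376] rot [-178.86   -1.15  -21.99] F [ 0.  -0.2  0.5] w 0.0005
shift cm [0.94 0.11 0.17] yaw 0.1
```

```bash
python3 -m jog '{"xyz":[[0.5,0.1,0],[0.4,0,0]],"yaw":[0,0],"fingers":[0,0]}' 25
python3 -m jog '{"xyz":[[0.2,0,0],[0.2,0,0]],"yaw":[0,0],"fingers":[0,0]}' 25
python3 -m jog '{"xyz":[[0.15,0,0]],"yaw":[0],"fingers":[0]}' 25
python3 -m jog '{"xyz":[[0.15,0,0]],"yaw":[0],"fingers":[0]}' 25
python3 - <<'E'
from h import *
o=get_obs();print(w2t(*(o['position'][:2]*1e3)),w2t(*(o['position'][:2]*1e3))+41*np.array([.866,-.5]))
E
```

```text
t: 24.25
position: [0.5566, -0.0562, 0.0387]
eef_rot: [-178.8, -1.2, -22.0]
ft_force: [-0.8, -0.3, -0.6]
gripper_width: 0.0005
t: 24.5
position: [0.5605, -0.0576, 0.0393]
eef_rot: [-178.8, -1.2, -22.0]
ft_force: [-10.3, 5.0, 4.3]
gripper_width: 0.0007
t: 24.62
position: [0.5606, -0.0576, 0.0391]
eef_rot: [-178.8, -1.0, -22.0]
ft_force: [-12.4, 4.2, 8.9]
gripper_width: 0.0003
t: 24.75
position: [0.5605, -0.0576, 0.0389]
eef_rot: [-178.8, -0.8, -22.0]
ft_force: [-10.4, 3.9, 7.2]
gripper_width: 0.0003
[17.02302886 52.96151633] [52.52902886 32.46151633]
```

```bash
python3 -m jog '{"xyz":[[-0.8,0,0],[-0.4,0,0],[0,0,-5],[-3,3,-4],[0,0,0]],"yaw":[0,0,0,0,0],"fingers":[0,0,0,0,0]}' 25
cat > meas.py <<'E'
from h import *
import sys
def meas(tag,init):
    o,p,P=wshot(tag);f=load(tag)
    X,Y,C,Z=ortho('wrist',p,f['d'],.059,.47,.68,-.25,.0,.001,o)
    m=(abs(Z-.059)<.004)&~stepmask(X,Y,.001)
    v,s=fithex(X,Y,m,init);print('fit',s)
    for r in v: print(w2t(r[0],r[1]).round(2),(r[2]-TA).round(2))
    return v
E
python3 - <<'E'
from meas import *
v=meas('w13',[612,-190,8,606,-130,8,598,-70,8,535,-165,8])
c=w2t(*v[3,:2]);print(c);q=c+47*np.array([-.866,.5])
go(*(t2w(*q)/1e3),.07,-22.1)
E
```

```text
t: 25.38
position: [0.5071, -0.0714, 0.1306]
eef_rot: [-178.8, -0.9, -22.0]
ft_force: [1.1, 0.5, 0.6]
gripper_width: 0.0004
fit -0.9208119870721869
[ 46.34 -82.98] 0.5
[ 52.85 -24.3 ] -0.61
[52.74 35.03] 0.14
[-22.81 -51.1 ] 0.16
[-22.80987669 -51.09987207]
t 25.43 pos [ 0.508  -0.0704  0.1296] rot [-178.85   -0.88  -21.91] F [0.5 0.6 0.8] w 0.0006
shift cm [1.32 7.97 5.82] yaw 0.2
```

View pics/w13.png

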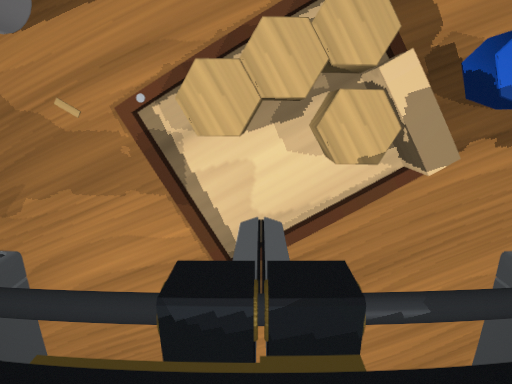

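```bash
python3 -m jog '{"xyz":[[0.6,4,0],[0.6,4,2],[0,0,2],[0,0,0]],"yaw":[0,0,0,0],"fingers":[0,0,0,0]}' 25
python3 -c "
from h import *
o=get_obs();print(w2t(*(o['position'][:2]*1e3)))
q=np.array([-22.8,-51.1])+47*np.array([-.866,.5])
go(*(t2w(*q)/1e3),.038,-22.1)"
```

```text
t: 25.92
position: [0.4914, -0.1491, 0.0851]
eef_rot: [-178.9, -0.9, -21.7]
ft_force: [0.1, 0.3, 0.2]
gripper_width: 0.0007
[-63.99492708 -28.19423861]
t 25.93 pos [ 0.4914 -0.1491  0.0851] rot [-178.87   -0.88  -21.71] F [0.1 0.3 0.2] w 0.0007
shift cm [-0.06  0.02  4.71] yaw 0.4
```

```bash
python3 -m jog '{"xyz":[[0,0,2.4],[0,0,2.2],[0.5,0,0],[0.5,-0.1,0],[0.5,-0.2,0]],"yaw":[0.4,0,0,0,0],"fingers":[0,0,0,0,0]}' 25
python3 -m jog '{"xyz":[[0.4,-0.2,0],[0.4,-0.2,0],[0.3,-0.1,0],[0,0,0]],"yaw":[0,0,0,0],"fingers":[0,0,0,0]}' 25
python3 - <<'E'
from meas import *
o=get_obs();c=w2t(*(o['position'][:2]*1e3));print(c,c+41*np.array([.866,-.5]))
v=meas('w14',[609,-188,8,606,-130,8,598,-70,8,555,-165,8])
E
```

```text
t: 26.55
position: [0.5113, -0.15, 0.041]
eef_rot: [-178.8, -1.0, -21.9]
ft_force: [-0.6, -0.1, 0.3]
gripper_width: 0.0004
t: 27.05
position: [0.5235, -0.1487, 0.0419]
eef_rot: [-178.8, -0.9, -21.9]
ft_force: [-2.2, -0.6, 0.2]
gripper_width: 0.0004
[-32.11328427 -32.16722396] [  3.39271573 -52.66722396]
fit -0.9584215988896507
[ 51.17 -82.28] 0.58
[ 52.92 -24.96] -0.44
[52.6  34.44] -0.79
[  1.23 -54.38] -0.49
```

View pics/w14.png

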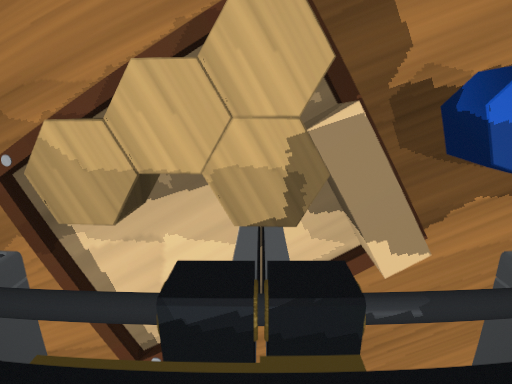

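```bash
python3 -m jog '{"xyz":[[0.15,0,0]],"yaw":[0],"fingers":[0]}' 25
python3 -m jog '{"xyz":[[0.15,0,0]],"yaw":[0],"fingers":[0]}' 25
python3 -m jog '{"xyz":[[0.15,0,0]],"yaw":[0],"fingers":[0]}' 25
python3 - <<'E'
from meas import *
o=get_obs();c=w2t(*(o['position'][:2]*1e3));print(c)
v=meas('w15',[609,-188,8,606,-130,8,598,-70,8,555,-165,8])
E
```

```text
t: 27.22
position: [0.5237, -0.1488, 0.0417]
eef_rot: [-178.8, -0.7, -21.9]
ft_force: [-13.3, 5.7, 8.4]
gripper_width: 0.0005
t: 27.35
position: [0.5236, -0.1488, 0.0414]
eef_rot: [-178.8, -0.5, -21.9]
ft_force: [-10.4, 5.4, 6.6]
gripper_width: 0.0002
t: 27.48
position: [0.5236, -0.1488, 0.0411]
eef_rot: [-178.8, -0.4, -21.9]
ft_force: [-11.3, 4.6, 6.1]
gripper_width: 0.0007
[-32.03247934 -32.30910409]
fit -0.9578037464774369
[ 51.01 -82.02] 0.36
[ 52.85 -25.2 ] -0.43
[52.57 34.41] -0.44
[  1.24 -54.43] -0.33
```

```bash
python3 -m jog '{"xyz":[[-0.8,0,0],[-0.4,0,0],[0,0,-4],[0,-3,-5],[0,0,0]],"yaw":[0,0,0,0,0],"fingers":[0,0,100,100,100]}' 25
python3 -m jog '{"xyz":[[-2,-1,-4],[0,0,0],[0,0,0]],"yaw":[0,0,0],"fingers":[100,100,100]}' 25
python3 - <<'E'
from meas import *
v=meas('w16',[612,-188,8,606,-130,8,598,-70,8,558,-166,8])
go(*(t2w(-15.5,14.5)/1e3),.07,-22.1)
E
```

```text
t: 28.15
position: [0.5228, -0.1175, 0.1347]
eef_rot: [-178.8, -0.5, -22.0]
ft_force: [-0.0, -0.8, -1.0]
gripper_width: 0.0268
t: 28.52
position: [0.5064, -0.1016, 0.1744]
eef_rot: [-178.8, -0.5, -22.0]
ft_force: [-0.6, -0.6, -0.2]
gripper_width: 0.057
fit -0.9643857052146249
[ 52.81 -84.36] 0.01
[ 52.42 -24.75] -0.07
[52.51 35.05] -0.48
[  1.71 -54.59] 0.09
t 28.57 pos [ 0.5065 -0.1017  0.1745] rot [-178.81   -0.5   -21.99] F [-0.1  0.3  0.8] w 0.0611
shift cm [ 2.36 -0.93 10.49] yaw 0.1
```

View pics/w16.png

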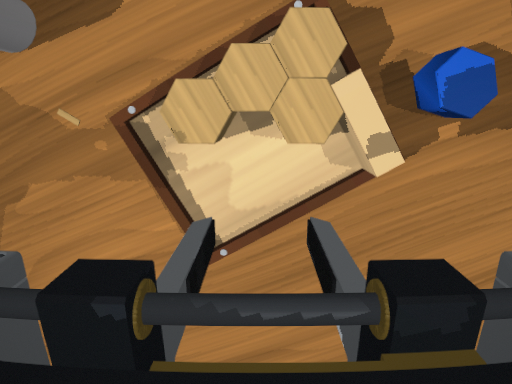

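```bash
python3 -m jog '{"xyz":[[2.0,-0.9,3],[0,0,4],[0,0,0],[0,0,0]],"yaw":[0.1,0,0,0],"fingers":[100,100,100,100]}' 25
python3 - <<'E'
from meas import *
o=get_obs();print(w2t(*(o['position'][:2]*1e3)))
go(*(t2w(-17,15.5)/1e3),.038,-22.1)
E
```

```text
t: 29.08
position: [0.5298, -0.1015, 0.1017]
eef_rot: [-178.9, -0.4, -22.2]
ft_force: [0.4, -0.0, 1.0]
gripper_width: 0.0937
[-19.35455565  13.70469856]
t 29.07 pos [ 0.5298 -0.1015  0.1017] rot [-178.89   -0.4   -22.23] F [ 0.4 -0.   1. ] w 0.0937
shift cm [ 0.07 -0.15  6.38] yaw -0.1
```

```bash
python3 -m jog '{"xyz":[[0,-0.1,3.2],[0,0,3],[0,0,0]],"yaw":[-0.1,0,0],"fingers":[100,100,100]}' 25
python3 - <<'E'
from meas import *
o=get_obs();print(w2t(*(o['position'][:2]*1e3)))
go(*(t2w(-8.6,10.5)/1e3),.036,-22.1)
wshot('w17')
E
```

```text
t: 29.45
position: [0.5336, -0.1004, 0.0428]
eef_rot: [-178.8, -0.7, -22.2]
ft_force: [-0.7, -0.2, 0.5]
gripper_width: 0.0939
[-15.46122439  14.30322859]
t 29.45 pos [ 0.5336 -0.1004  0.0428] rot [-178.79   -0.72  -22.15] F [-0.7 -0.2  0.5] w 0.0939
shift cm [0.78 0.   0.69] yaw -0.1
```

View pics/w17.png

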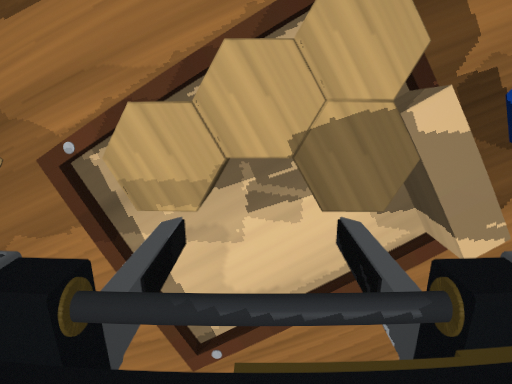

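Both fingertips face the two coplanar flats (near (165,210) and (345,210)). Press gently.

```bash
python3 -m jog '{"xyz":[[0.3,0,0.4],[0.2,0,0],[0.15,0,0]],"yaw":[0,0,0],"fingers":[100,100,100]}' 25
python3 -m jog '{"xyz":[[0.15,0,0]],"yaw":[0],"fingers":[100]}' 25
python3 -m jog '{"xyz":[[0.15,0,0]],"yaw":[0],"fingers":[100]}' 25
python3 -c "
from h import *
o=get_obs();print(w2t(*(o['position'][:2]*1e3)),o['wrist_torque'])"
```

```text
t: 29.88
position: [0.542, -0.1032, 0.0432]
eef_rot: [-178.7, -1.0, -22.2]
ft_force: [-8.1, 3.4, 2.6]
gripper_width: 0.0939
t: 30.0
position: [0.5421, -0.1033, 0.0432]
eef_rot: [-178.7, -0.8, -22.1]
ft_force: [-12.2, 4.2, 4.1]
gripper_width: 0.094
t: 30.12
position: [0.542, -0.1033, 0.0432]
eef_rot: [-178.7, -0.6, -22.1]
ft_force: [-9.4, 3.9, 6.2]
gripper_width: 0.0942
[-7.57056238 10.25886351] [0.99013724 2.50891361 0.23970104]
```

```bash
python3 -m jog '{"xyz":[[0.1,0,0]],"yaw":[0.7],"fingers":[100]}' 25
python3 -m jog '{"xyz":[[0.1,0,0]],"yaw":[-1.4],"fingers":[100]}' 25
python3 -m jog '{"xyz":[[-0.8,0,0],[-0.4,0,0],[0,0,-5],[-1.5,0,-5],[0,0,-3]],"yaw":[0.7,0,0,0,0],"fingers":[100,100,100,100,100]}' 25
python3 -m jog '{"xyz":[[0,0,0],[0,0,0]],"yaw":[0,0],"fingers":[100,100]}' 25
python3 - <<'E'
from meas import *
v=meas('w18',[612,-188,8,606,-130,8,598,-70,8,558,-166,8])
f=load('w18');o=dict(position=f['pos'],eef_rot=f['rot'])
X,Y,C,Z=ortho('wrist',f['p'],f['d'],.059,.51,.69,-.26,-.02,.0003,o)
cv2.imwrite('pics/o18.png',C[::-1])
E
```

```text
t: 30.25
position: [0.5415, -0.1031, 0.0432]
eef_rot: [-178.7, -0.4, -22.8]
ft_force: [-10.3, 3.6, 6.6]
gripper_width: 0.094
t: 30.38
position: [0.5415, -0.1032, 0.0432]
eef_rot: [-178.7, -0.3, -21.4]
ft_force: [-11.0, 3.7, 6.5]
gripper_width: 0.0939
t: 31.0
position: [0.5127, -0.095, 0.1756]
eef_rot: [-178.8, -0.2, -22.2]
ft_force: [0.8, 0.2, 0.2]
gripper_width: 0.0937
t: 31.25
position: [0.5136, -0.095, 0.1776]
eef_rot: [-178.7, -0.5, -22.2]
ft_force: [0.4, 0.3, -1.1]
gripper_width: 0.0942
fit -0.9616650901371466
[ 52.68 -84.31] -0.14
[ 52.37 -24.95] -0.38
[52.95 34.92] 0.3
[  1.64 -54.62] -0.4
```

View pics/o18.png

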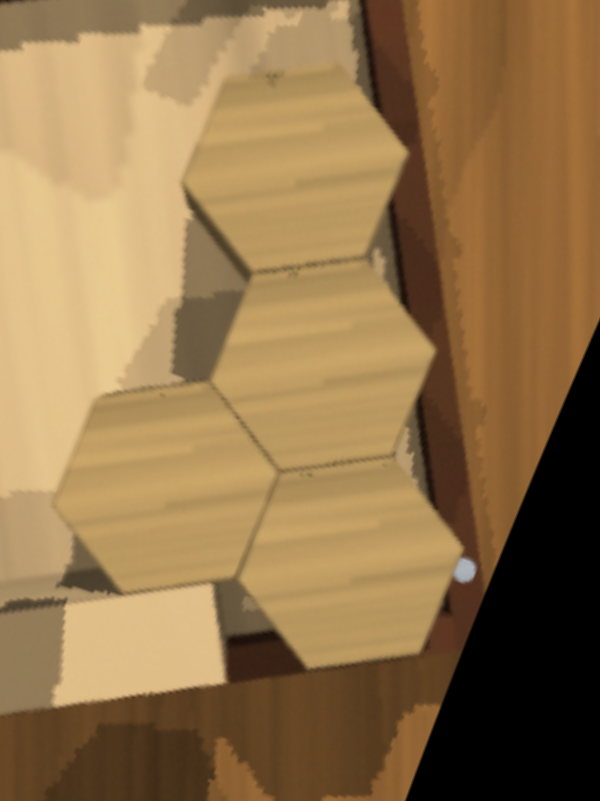

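View pics/w18.png

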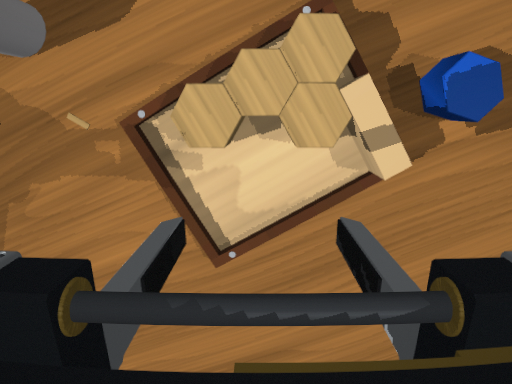

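```bash
python3 -c "
from h import *
go(*(t2w(-20,5)/1e3),.1,-22.1)"
python3 -m jog '{"xyz":[[1.6,1,3.5],[0,0,3.5],[0,0,0],[0,0,0]],"yaw":[0,0,0,0],"fingers":[100,100,100,100]}' 25
python3 - <<'E'
from meas import *
v=meas('w19',[612,-188,8,606,-130,8,598,-70,8,558,-166,8])
f=load('w19');o=dict(position=f['pos'],eef_rot=f['rot']);print(o)
p=cv2.resize(f['p'][0:230,60:440],None,fx=2.1,fy=2.1,interpolation=cv2.INTER_CUBIC)
cv2.imwrite('pics/z19.png',p)
E
```

```text
t 31.3 pos [ 0.5137 -0.0951  0.1776] rot [-178.66   -0.47  -22.2 ] F [0.2 0.7 0.2] w 0.0938
shift cm [2.05 0.95 7.76] yaw -0.1
t: 31.8
position: [0.5256, -0.1094, 0.1043]
eef_rot: [-178.7, -0.3, -22.2]
ft_force: [0.8, -0.3, 0.8]
gripper_width: 0.094
fit -0.9646945146244073
[ 52.9 -84.3] -0.17
[ 52.8  -25.06] 0.07
[53.06 34.78] -0.37
[  1.89 -54.74] -0.31
{'position': array([ 0.52560983, -0.10940468,  0.10429398]), 'eef_rot': array([-178.72941674,   -0.33439342,  -22.20858043])}
```

View pics/z19.png

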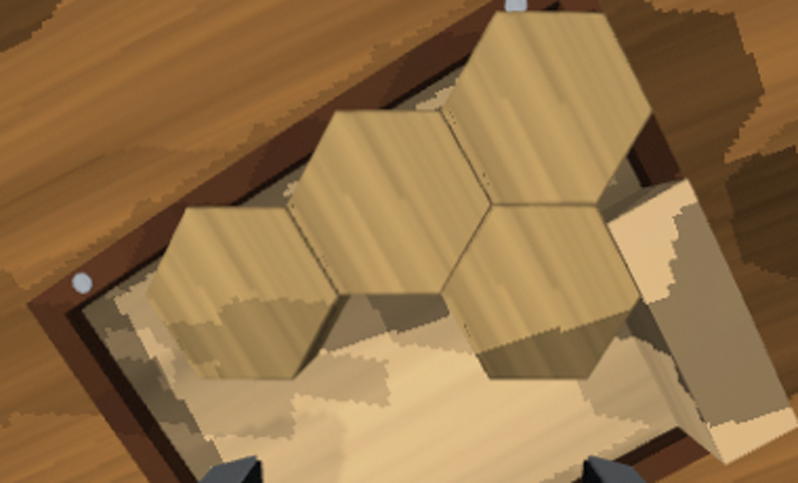

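```bash
python3 -c "
from h import *
q=t2w(50,90)/1e3
plan(q[0],q[1],.11,-82.1,6)"
```

```text
[np.float64(0.4), np.float64(-1.8), np.float64(-0.1)] 10.0
[np.float64(0.1), np.float64(-1.9), np.float64(-0.1)] 10.0
[np.float64(-0.3), np.float64(-1.8), np.float64(-0.1)] 10.0
[np.float64(-0.6), np.float64(-1.8), np.float64(-0.1)] 10.0
[np.float64(-0.9), np.float64(-1.6), np.float64(-0.1)] 10.0
[np.float64(-1.2), np.float64(-1.5), np.float64(-0.1)] 10.0
```

```bash
python3 -m jog '{"xyz":[[0.4,-1.8,-0.2],[0.1,-1.9,-0.2],[-0.3,-1.8,-0.2],[-0.6,-1.8,0],[-0.9,-1.6,0]],"yaw":[10,10,10,10,10],"fingers":[0,0,0,0,0]}' 25
python3 -m jog '{"xyz":[[-1.2,-1.5,0],[0,0,0],[0,0,0]],"yaw":[10,0,0],"fingers":[0,0,0]}' 25
python3 -c "
from h import *
go(*(t2w(52,88)/1e3),.034,-82.1)"
```

```text
t: 32.48
position: [0.5815, -0.0314, 0.1196]
eef_rot: [-178.5, 0.7, -73.8]
ft_force: [-0.3, 0.6, 0.2]
gripper_width: 0.0473
t: 32.85
position: [0.594, -0.0139, 0.1231]
eef_rot: [-178.4, 1.0, -83.8]
ft_force: [0.1, -0.0, -0.7]
gripper_width: 0.017
t 32.85 pos [ 0.594  -0.0139  0.1231] rot [-178.42    1.02  -83.77] F [ 0.1 -0.  -0.7] w 0.017
shift cm [0.53 0.66 8.89] yaw -1.7
```

```bash
python3 -m jog '{"xyz":[[0,0.6,3],[0,0,3],[0,0,2.4],[0,0,0]],"yaw":[-1.7,0,0,0],"fingers":[0,0,0,0]}' 25
python3 -c "
from h import *
o=get_obs();print(w2t(*(o['position'][:2]*1e3)))
go(*(t2w(52,76.5)/1e3),.034,-82.1)"
```

```text
t: 33.35
position: [0.5897, -0.0159, 0.0393]
eef_rot: [-178.2, 1.0, -81.5]
ft_force: [0.2, -1.0, -0.1]
gripper_width: 0.0006
[51.70018915 90.24361028]
t 33.35 pos [ 0.5897 -0.0159  0.0393] rot [-178.21    0.98  -81.48] F [ 0.2 -1.  -0.1] w 0.0006
shift cm [1.38 0.   0.5 ] yaw 0.6
```

```bash
python3 -m jog '{"xyz":[[0.5,0,0.3],[0.4,0,0],[0.2,0,0]],"yaw":[0.6,0,0],"fingers":[0,0,0]}' 25
python3 -m jog '{"xyz":[[0.1,0,0]],"yaw":[0],"fingers":[0]}' 25
python3 -m jog '{"xyz":[[0.1,0,0]],"yaw":[0],"fingers":[0]}' 25
python3 -c "
from h import *
o=get_obs();print(w2t(*(o['position'][:2]*1e3)))"
```

```text
t: 33.72
position: [0.5926, -0.0285, 0.0388]
eef_rot: [-178.0, 1.0, -82.1]
ft_force: [0.3, 1.0, -0.6]
gripper_width: 0.0
t: 33.85
position: [0.593, -0.0297, 0.0392]
eef_rot: [-178.0, 1.0, -82.1]
ft_force: [-0.1, 0.5, -0.9]
gripper_width: 0.0008
t: 33.98
position: [0.593, -0.0303, 0.0393]
eef_rot: [-178.0, 1.0, -82.0]
ft_force: [-0.8, 5.1, 0.2]
gripper_width: 0.001
[53.03079789 75.53421416]
```

```bash
python3 -m jog '{"xyz":[[0.1,0,0]],"yaw":[0],"fingers":[0]}' 25
python3 -m jog '{"xyz":[[0.1,0,0]],"yaw":[0],"fingers":[0]}' 25
python3 - <<'E'
from meas import *
o=get_obs();print(w2t(*(o['position'][:2]*1e3)))
v=meas('w20',[612,-188,8,606,-130,8,598,-70,8,558,-166,8])
f=load('w20')
cv2.imwrite('pics/z20.png',cv2.resize(f['p'],None,fx=1.5,fy=1.5,interpolation=cv2.INTER_CUBIC)[:, :])
E
```

```text
t: 34.1
position: [0.593, -0.0303, 0.0393]
eef_rot: [-178.0, 1.1, -82.0]
ft_force: [-1.7, 6.8, 1.4]
gripper_width: 0.0006
t: 34.22
position: [0.593, -0.0303, 0.0393]
eef_rot: [-178.0, 1.1, -81.9]
ft_force: [-2.2, 6.3, 3.3]
gripper_width: 0.0003
[52.97197105 75.52934284]
fit -0.7830267714750058
[  9.88 -38.42] -8.81
[ 54.39 -21.53] -5.16
[53.   35.08] -0.89
[  9.88 -38.42] -8.82
```

View pics/z20.png

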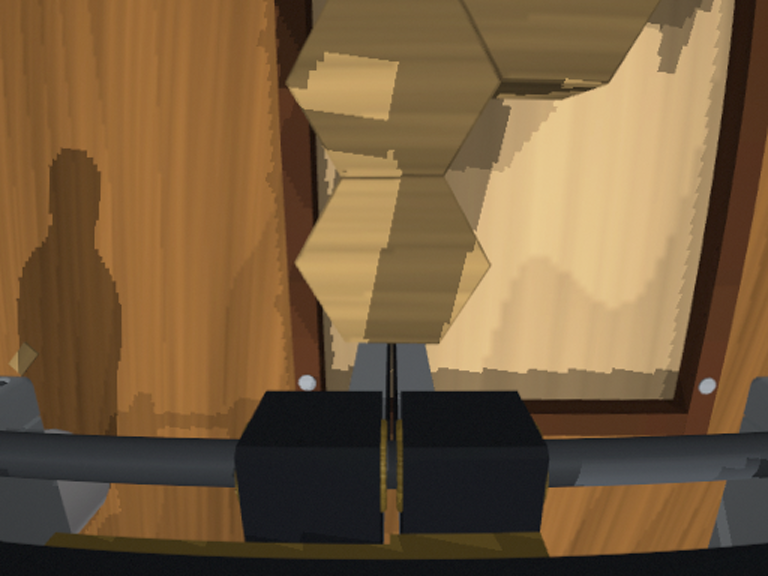

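```bash
python3 -m jog '{"xyz":[[-0.8,0,0],[-0.4,0,0],[0,0,-5],[-2,2,-5],[-2,2,-3]],"yaw":[0,0,0,0,0],"fingers":[0,0,0,0,0]}' 25
python3 -m jog '{"xyz":[[2,2,0],[3,2,0],[0,0,0],[0,0,0]],"yaw":[0,0,0,0],"fingers":[100,100,100,100]}' 25
python3 - <<'E'
from meas import *
o=get_obs();print(w2t(*(o['position'][:2]*1e3)),o['position'])
v=meas('w21',[612,-188,8,606,-130,8,598,-70,8,558,-166,8])
f=load('w21')
cv2.imwrite('pics/z21.png',cv2.resize(f['p'],None,fx=1.5,fy=1.5,interpolation=cv2.INTER_CUBIC)[:, :])
go(*(t2w(-17,15.5)/1e3),.12,-22.1)
E
```

```text
t: 34.9
position: [0.5406, 0.0129, 0.1701]
eef_rot: [-178.2, 1.1, -82.0]
ft_force: [0.1, -0.2, 0.9]
gripper_width: 0.0004
t: 35.4
position: [0.5077, -0.0389, 0.1704]
eef_rot: [-178.0, 1.2, -81.6]
ft_force: [0.1, 1.0, 0.4]
gripper_width: 0.0371
[-32.68340636  78.71816269] [ 0.50770739 -0.03892107  0.17044459]
fit -0.9304806497639212
[ 45.44 -56.35] -6.73
[ 52.42 -24.28] -0.75
[52.43 34.47] -1.27
[  1.06 -54.27] 0.06
t 35.45 pos [ 0.5077 -0.0391  0.1704] rot [-177.96    1.18  -81.61] F [ 0.6  0.5 -0.6] w 0.041
shift cm [ 6.42 -1.34  4.96] yaw -59.5
```

View pics/z21.png

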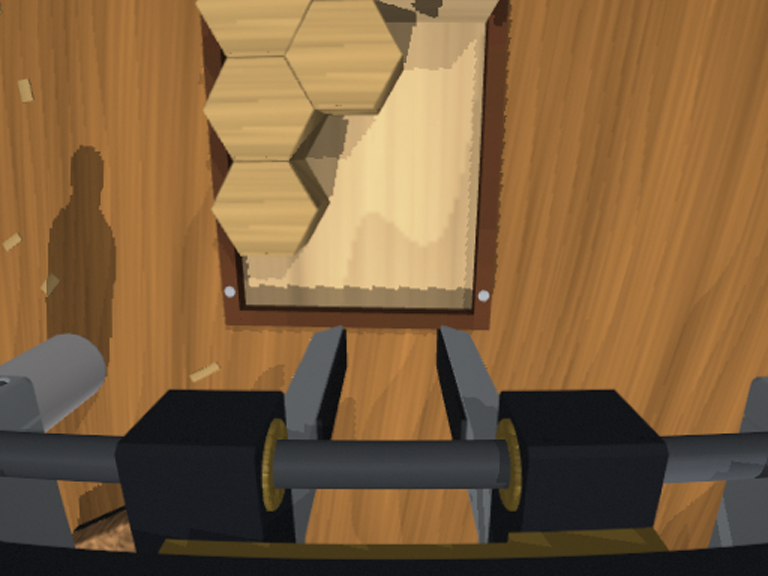

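```bash
python3 -c "
from h import *
q=t2w(-20,16)/1e3
plan(q[0],q[1],.12,-22.1,6)"
```

```text
[np.float64(1.0), np.float64(-0.2), np.float64(0.8)] -9.9
[np.float64(1.1), np.float64(-0.0), np.float64(0.8)] -9.9
[np.float64(1.1), np.float64(0.2), np.float64(0.8)] -9.9
[np.float64(1.0), np.float64(0.3), np.float64(0.8)] -9.9
[np.float64(0.9), np.float64(0.5), np.float64(0.8)] -9.9
[np.float64(0.8), np.float64(0.7), np.float64(0.8)] -9.9
```

```bash
python3 -m jog '{"xyz":[[1,-0.2,0.8],[1.1,0,0.8],[1.1,0.2,0.8],[1,0.3,0.8],[0.9,0.5,0.8]],"yaw":[-9.9,-9.9,-9.9,-9.9,-9.9],"fingers":[100,100,100,100,100]}' 25
python3 -m jog '{"xyz":[[0.8,0.7,0.8],[0,0,0],[0,0,0]],"yaw":[-9.9,0,0],"fingers":[100,100,100]}' 25
python3 - <<'E'
from meas import *
o=get_obs();print(w2t(*(o['position'][:2]*1e3)),o['position'])
v=meas('w22',[612,-188,8,606,-130,8,598,-70,8,558,-166,8])
go(*(t2w(-17,15.5)/1e3),.04,-22.1)
E
```

```text
t: 36.08
position: [0.5295, -0.0854, 0.1279]
eef_rot: [-177.8, -0.8, -30.3]
ft_force: [0.5, -0.5, 0.3]
gripper_width: 0.0906
t: 36.45
position: [0.5337, -0.0946, 0.1185]
eef_rot: [-178.0, -1.1, -20.4]
ft_force: [0.2, -0.2, -0.1]
gripper_width: 0.0941
[-14.63081563  19.97870258] [ 0.53366207 -0.09462183  0.11853642]
fit -0.9644241669492951
[ 52.72 -84.18] -0.06
[ 52.99 -24.99] -0.17
[52.98 34.67] 0.16
[  1.73 -54.6 ] -0.59
t 36.5 pos [ 0.5337 -0.0946  0.1186] rot [-178.03   -1.11  -20.32] F [ 0.6  0.6 -0.8] w 0.0942
shift cm [-0.15  0.78  7.83] yaw 1.8
```

View pics/w22.png

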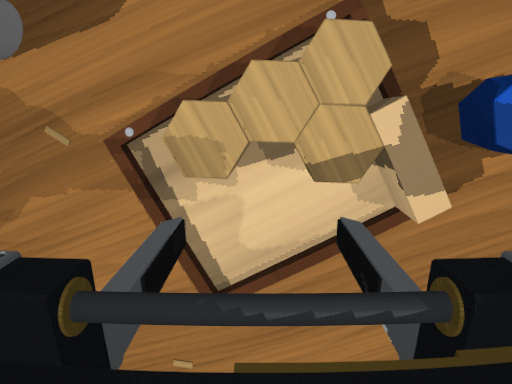

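```bash
python3 -m jog '{"xyz":[[-0.4,0.7,3],[0,0,3],[0,0,1.2],[0,0,0]],"yaw":[1.8,0,0,0],"fingers":[100,100,100,100]}' 25
python3 - <<'E'
from meas import *
o=get_obs();print(w2t(*(o['position'][:2]*1e3)))
go(*(t2w(-8.6,10.5)/1e3),.038,-22.1)
E
```

```text
t: 37.0
position: [0.5311, -0.0959, 0.0465]
eef_rot: [-177.9, -1.2, -22.5]
ft_force: [-0.2, 0.4, 0.8]
gripper_width: 0.0934
[-17.33666327  19.11386326]
t 37.0 pos [ 0.5311 -0.0959  0.0465] rot [-177.92   -1.19  -22.53] F [-0.2  0.4  0.8] w 0.0934
shift cm [1.17 0.33 0.86] yaw -0.4
```

```bash
python3 -m jog '{"xyz":[[0.4,0.3,0.6],[0.3,0,0],[0.2,0,0],[0,0,0]],"yaw":[-0.4,0,0,0],"fingers":[100,100,100,100]}' 25
python3 -m jog '{"xyz":[[0.15,0,0]],"yaw":[0],"fingers":[100]}' 25
python3 -m jog '{"xyz":[[0.15,0,0]],"yaw":[0],"fingers":[100]}' 25
python3 -c "
from h import *
go(*(t2w(-8.6,10.5)/1e3),.038,-22.1)"
```

```text
t: 37.5
position: [0.5406, -0.1025, 0.0426]
eef_rot: [-177.9, -1.4, -22.1]
ft_force: [-0.8, 0.6, -0.4]
gripper_width: 0.0935
t: 37.62
position: [0.542, -0.103, 0.0428]
eef_rot: [-177.9, -1.4, -22.1]
ft_force: [-3.6, 1.5, 1.1]
gripper_width: 0.0938
t: 37.75
position: [0.5422, -0.103, 0.0426]
eef_rot: [-177.9, -1.2, -22.1]
ft_force: [-11.6, 5.1, 7.8]
gripper_width: 0.0941
t 37.75 pos [ 0.5422 -0.103   0.0426] rot [-177.85   -1.22  -22.13] F [-11.6   5.1   7.8] w 0.0941
shift cm [-0.12  0.08  0.46] yaw -0.0
```

Same contact position as before, so nothing had shifted. Retreat and take a last look.

```bash
python3 -m jog '{"xyz":[[-0.8,0,0],[-0.4,0,0],[0,0,-5],[0,0,-5],[-1,0,-3]],"yaw":[0,0,0,0,0],"fingers":[100,100,100,100,100]}' 25
python3 -m jog '{"xyz":[[0,0,0],[0,0,0]],"yaw":[0,0],"fingers":[100,100]}' 25
python3 - <<'E'
from meas import *
v=meas('w23',[612,-188,8,606,-130,8,598,-70,8,558,-166,8])
o=get_obs();print(o['t'],o['position'],o['ft_force'])
f=load('w23');oo=dict(position=f['pos'],eef_rot=f['rot'])
P=cloud('wrist',f['p'],f['d'],oo)
for r in v:
    m=np.hypot(P[...,0]-r[0]/1e3,P[...,1]-r[1]/1e3)<.025
    m&=P[...,2]>.05
    q=P[m];A=np.c_[q[:,:2]-q[:,:2].mean(0),np.ones(len(q))];c=np.linalg.lstsq(A,q[:,2],rcond=None)[0]
    print('top z',c[2].round(4),'tilt deg',np.degrees(c[:2]).round(2))
p,d=camera('scene');cv2.imwrite('pics/scene23.png',p)
# tray fit
X,Y,C,Z=ortho('wrist',f['p'],f['d'],.023,.42,.70,-.27,.05,.001,oo)
dark=((C.max(2)<100)&(abs(Z-.023)<.006));valid=(Z<.031)&(C.max(2)>0)
sg=lambda q:1/(1+np.exp(q/.0007))
def cost(v):
    a=np.radians(v[2]);x=(X-v[0]/1e3);y=(Y-v[1]/1e3);u=x*np.cos(a)+y*np.sin(a);w=-x*np.sin(a)+y*np.cos(a)
    mm=sg(np.maximum(abs(u)-.0995,abs(w)-.127))*(1-sg(np.maximum(abs(u)-.0875,abs(w)-.115)))
    return -(np.minimum(mm,dark)*valid).sum()/(np.maximum(mm,dark)*valid).sum()
r=minimize(cost,[551,-112,8],method='Nelder-Mead');print('tray',r.x,r.fun)
E
```

```text
t: 38.38
position: [0.5152, -0.0979, 0.1736]
eef_rot: [-178.0, -1.1, -22.2]
ft_force: [-0.8, 0.1, 0.0]
gripper_width: 0.0941
t: 38.62
position: [0.5158, -0.0975, 0.1753]
eef_rot: [-177.8, -1.2, -22.1]
ft_force: [-1.1, -0.7, -0.7]
gripper_width: 0.0941
fit -0.9632667215375975
[ 52.85 -84.42] 0.42
[ 52.82 -25.04] 0.28
[52.98 34.7 ] -0.29
[  1.83 -54.67] 0.6
38.675 [ 0.51576285 -0.09761943  0.17519106] [ 0.39771277 -0.32129469  0.85176609]
top z 0.0591 tilt deg [-0.06  0.06]
top z 0.0592 tilt deg [-0.03 -0.02]
top z 0.0593 tilt deg [-0.15  0.05]
top z 0.0592 tilt deg [-0.15  0.11]
tray [ 551.24628368 -112.82983296    7.91884655] -0.7530283831445913
```

View pics/w23.png

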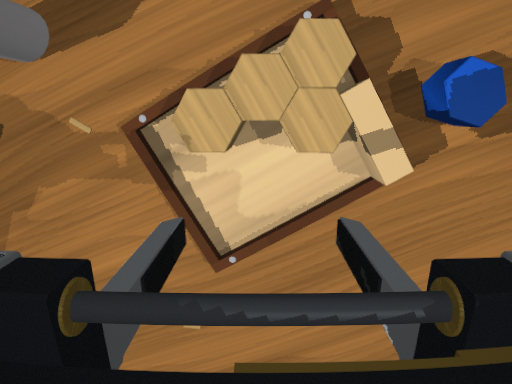

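View pics/scene23.png

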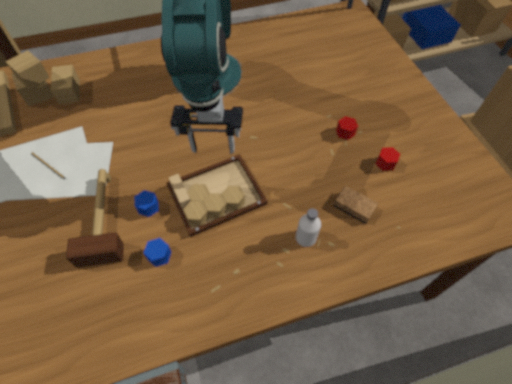

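All four blocks are flat and in contact, and the bystanders haven't moved: mallet (97,250), glue (308,228), sander (355,205), blue and red look-alikes where they were. I'm handing the job in.

```bash
python3 -c "
from bench import *
print(close_job())"
```

```text
the job is handed in; nothing more can be done
None
```

I handed the job in at 38.7 s of the 69 s, with the gripper open and clear of everything. Both bench blocks are in place: one at the left end of the long row, the other in the pocket by the step. I pressed all four together from three directions: along the row, toward the far fence, and with both open fingers on the two aligned outer faces.

**Position:** in tray mm, the last fit gives the long row at (52.9, -84.4), (52.8, -25.0) and (53.0, 34.7), and the nearer block at (1.8, -54.7). The targets were (52.9, -85), (52.9, -25), (52.9, 35) and (0.9, -55).

**Flatness and gaps:** all four tops are at 59.1–59.3 mm with tilt of 0.15° or less. Only hairline seams show in the pictures.

**Tray and bystanders:** the refitted tray pose agrees with the first within 0.5 mm. The mallet, glue bottle, sanding block and coloured look-alikes look unmoved in the scene picture.

**Doubts:**
- **Firm press:** one early press along the row reached about 27 N, more than I intended. I see no sign that the fence shifted. Later presses stayed at about 22 N or less, most of them 5–16 N.
- **Fit that disagrees:** the nearer block's fitted x is 0.9 mm past its target, and its spacing to its neighbours comes out about 59 mm instead of 60. That cannot be physically right, so I put it down to roughly 1 mm of measuring error. I therefore can't rule out gaps of a few tenths of a mm, or turns of about 0.5°.

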